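Fetch the pigment jar from behind the bottles and put it on the scale

ROBOT

A 6-joint arm with a two-finger parallel gripper is mounted at the origin on the work surface. World frame = base frame: x ahead of the robot, y to its left, z up, the work surface at z = 0. Lengths are in m, angles in rad, forces in N, time in s.
With the tool pointing down it reaches from about 0.425 to 0.95 m from the base axis. Payload 14.7 kg.
Tool frame: the origin (TCP) lies at the very end of the fingers, on their centre line; the grasp point (between the pads) lies 19 mm behind it; z points along the fingers, y is the line along which they close (so a half turn about z gives the same grasp; the last joint's range is limited). The gripper opens to 85 mm and grips with 20 to 120 N. Pads are 22 mm wide; open, the fingers measure 114 mm over their backs; the gripper's body (76 mm by 85 mm) begins 54 mm behind the grasp point. The pads swing forward as they close: fully open they stand 13 mm farther back than shut.
Start: joints at [-1.208, 0.48, 1.596, -0, 1.065, -0.047], TCP at [0.259, -0.596, 0.231] pointing down, gripper open.
Joint ranges: [-2.75, 2.75], [-0.82, 2.05], [0.23, 2.67], [-1.56, 4.7], [0.09, 2.69], [-2.92, 2.92]. Speed limits (rad/s): [1.89, 1.89, 2.39, 3.01, 3.01, 3.01].

INTERFACE

Orientations are given as a unit quaternion [x, y, z, w].
In Python, from plant import ctrl, eyes gives the robot as it stands.
- The arm moves only by the tool jog_arm, never from a script. Its argument "motion" is a list of rows, each an object with "grip": the gripper's target within -1 to 1 (fully open at 1, half-way at 0, shut at -1); "translation": the shift along the tool's x, y, z in cm, a list of three; "delta_rot": the turn, a rotation vector about the tool's x, y, z in rad, a list of three. In form: [{"grip": grip, "translation": [dx, dy, dz], "delta_rot": [rx, ry, rz]}, ...]. A call has exactly 5 rows; each row shifts and turns the commanded pose from where the row before left it, along the tool's axes as they then stand; what a row does not reach is not made up. A row lasts 1/10 s, in which the tool goes at most 50 mm and 8.59 degrees, less where a joint would pass 70% of its speed; a pose out of reach is approached as far as the arm can. A call with a gripper value outside its range is refused whole. The fingers move at their own pace and stop on an object; the grip force is fixed at half the most. Time passes only in rows, so rows that do not move let the fingers close, or fill a call up. It gives the time, the measured TCP pose, the force and the opening at its end, in the units of the state.
- ctrl.observe(): the state, without advancing time (a new reading comes with each control period).
- eyes.camera(name): name is "scene" or "top" or "wrist"; returns a dict with "image" (384x512x3 uint8, red, green, blue), "fx", "fy", "cx", "cy" (pixels), "cam_to_world" (4x4, takes a point from camera to world coordinates). Camera axes: x right, y up, looking along -z (the intrinsics and any distortion apply to the point x, -y, -z); pixel columns grow to the right and rows downward; lengths in m; the calibration is good to about 2 mm. A picture is of the moment at which its call begins. There is no depth.
- ctrl.sign_off(): hands the job in, once; it reports no verdict.
The state is a dict: "time_s": time; "joints": joint angles; "qd": joint speeds; "tau": joint torques, N m; "eef_pos": TCP position; "tcp_rot": TCP orientation; "force": force on the tool from outside, world axes, zero at the start; "wrist_torque": the same for the moment, N m; "grip_width": opening from 0.0 (shut) to 1.0 (fully open).
Only numpy, scipy, OpenCV 4.12 (cv2) and the standard library are available. Lean on these libraries where they do the work, as an engineer would, in place of code of your own. Each camera call takes 0.05 s, during which the arm holds its last target. There are 200 camera calls.

TASK

In the painter's studio, the squat pigment jar on the small metal shelf is wanted on the scale to see how much is left, but two bottles and a solvent tin stand in a row in front of it. First stand all three upright in the white enamel tray, then put the jar in the middle of the scale's pan; once it is there, return the three to the shelf, each upright in the very place where it stood at the start and the solvent tin square to the shelf again. Keep everything upright, and do not shift the ink pot and the pin tin that stand beside the jar.

Things in the scene. Friction and masses are not known exactly. Their poses are not given: they have to be found in the camera images.
- tall_center (a point): Tall round white plastic bottle with a ribbed grey screw cap, the tallest of the row: 165 mm high, 58 mm diameter up to 98 mm, tapering to a neck of 24 mm, cap 32 mm diameter from 131 mm to the top. Best taken by its cap from above. About 0.26 kg. This point lies on its axis half-way up (82.5 mm above its underside); z along the bottle upwards.
- tin_center (a point): Oblong bare metal solvent tin with a ribbed black screw cap: 155 mm high in all; body 56 mm (its own x) by 74 mm (its own y) by 118 mm high, cap 34 mm diameter, from 124 mm to the top, in the middle. Best taken by its cap from above. About 0.38 kg. This point lies on its axis half-way up (77.5 mm above its underside); z upwards. It starts nearly square to the shelf, x along the shelf's x.
- stout_center (a point): Stout round amber glass bottle with a ribbed black screw cap, the shortest of the row: 148 mm high, 68 mm diameter up to 90 mm, tapering to a neck of 28 mm at 110 mm, cap 36 mm diameter from 116 mm to the top. Best taken by its cap from above. About 0.42 kg. This point lies on its axis half-way up (74 mm above its underside); z upwards.
- jar_center (a point): Squat round pale frosted glass jar of pigment with a wide ribbed aluminium lid: 50 mm high, glass 50 mm diameter, lid 54 mm diameter over the top 16 mm. It stands on the shelf behind the row, near the middle; with the row in place there is no room for a gripper over it. About 0.16 kg. This point lies on its axis half-way up (25 mm above its underside); z upwards.
- inkpot_center (a point): Bystander: small square green glass ink pot, 40 x 40 mm, 30 mm high, with a 22 mm black cap up to 44 mm, on the shelf to one side of the jar. Point half-way up.
- pintin_center (a point): Bystander: small flat round metal tin of drawing pins, 44 mm diameter, 28 mm high, on the shelf to the other side of the jar. Point half-way up.
- shelf: Low galvanised shelf, fixed: 195 mm deep (x), 330 wide (y), top 30 mm above the table, lips 20 mm higher at back and ends, none in front. Origin: centre of underside; x points to the back, away from the robot. The row starts along y, 84 mm apart, 24 mm before (-x) the origin, in any order; jar and bystanders are about 42 mm behind it. Places are unmarked: note where each stands at the start.
- tray_floor (a point): White enamel tray with a blue edge, fixed on the table to the left or right of the robot: 150 mm (x) by 260 mm (y) outside, walls 4 mm thick, rim 18 mm above the table. This point is the centre of its inner floor, 5 mm above the table. x along the short side, y along the long side.
- scale_pan (a point): Electronic bench scale, grey, 180 x 150 mm, fixed on the table on the side opposite the tray, with a square steel pan 125 x 130 mm that does not give. This point is the centre of the pan's upper face, 39 mm above the table; z upwards.
Mind the look-alikes: they are no part of the job. What is shaped like the part that bears jar_center but brown or pink is not meant. What is shaped like the part that bears stout_center but green is not meant.

How it is judged:
On the way, in this order (a step that is already met when the one before it is completed fails the run):
1. both bottles and the tin stand upright in the tray, released, and the jar is still on the shelf within 40 mm of its start (x of tall_center in the frame of tray_floor between -0.06 and 0.06 m and y of tall_center in the frame of tray_floor between -0.115 and 0.115 m and z of tall_center in the frame of tray_floor between 0.0725 and 0.0925 m and angle between each of tall_center, tin_center, stout_center's own z axis and vertical below 0.15 rad and contact force between the fingers and tall below 0.1 N and x of tin_center in the frame of tray_floor between -0.06 and 0.06 m and y of tin_center in the frame of tray_floor between -0.115 and 0.115 m and z of tin_center in the frame of tray_floor between 0.0675 and 0.0875 m and contact force between the fingers and tin below 0.1 N and x of stout_center in the frame of tray_floor between -0.06 and 0.06 m and y of stout_center in the frame of tray_floor between -0.115 and 0.115 m and z of stout_center in the frame of tray_floor between 0.064 and 0.084 m and contact force between the fingers and stout below 0.1 N and distance of jar_center from where it was at the start of the episode below 0.04 m), for 0.2 s.
2. the jar stands released on the scale's pan, within 25 mm of its middle, while the three are still in the tray (horizontal distance between jar_center and scale_pan below 0.025 m and z of jar_center in the frame of scale_pan between 0.018 and 0.032 m and angle between each of jar_center, tall_center, tin_center, stout_center's own z axis and vertical below 0.15 rad and contact force between the fingers and jar below 0.1 N and x of tall_center in the frame of tray_floor between -0.06 and 0.06 m and y of tall_center in the frame of tray_floor between -0.115 and 0.115 m and z of tall_center in the frame of tray_floor between 0.0725 and 0.0925 m and contact force between the fingers and tall below 0.1 N and x of tin_center in the frame of tray_floor between -0.06 and 0.06 m and y of tin_center in the frame of tray_floor between -0.115 and 0.115 m and z of tin_center in the frame of tray_floor between 0.0675 and 0.0875 m and contact force between the fingers and tin below 0.1 N and x of stout_center in the frame of tray_floor between -0.06 and 0.06 m and y of stout_center in the frame of tray_floor between -0.115 and 0.115 m and z of stout_center in the frame of tray_floor between 0.064 and 0.084 m and contact force between the fingers and stout below 0.1 N), for 0.2 s.
At the end, for the whole second after the job is handed in: The jar stands upright on the scale's pan within 25 mm of its middle; the tall bottle, the tin and the stout bottle stand upright, each within 15 mm of where it stood at the start, the tin within 0.25 rad of square to the shelf; all are released and at rest (horizontal distance between jar_center and scale_pan below 0.025 m and z of jar_center in the frame of scale_pan between 0.018 and 0.032 m and angle between each of jar_center, tall_center, tin_center, stout_center's own z axis and vertical below 0.15 rad and contact force between the fingers and jar below 0.1 N and distance of each of tall_center, tin_center, stout_center from where it was at the start of the episode below 0.015 m and contact force between the fingers and tall below 0.1 N and linear speed of each of tall, tin, stout, jar below 0.02 m/s and contact force between the fingers and tin below 0.1 N and contact force between the fingers and stout below 0.1 N and angle between the x axis of tin_center and the x axis of shelf, either way round below 0.25 rad); the robot touches nothing.
It fails at once if the ink pot is moved more than 20 mm (distance of inkpot_center from where it was at the start of the episode above 0.02 m).
It fails at once if the pin tin is moved more than 20 mm (distance of pintin_center from where it was at the start of the episode above 0.02 m).
It fails at once if a bottle, the solvent tin or the jar is tipped by more than 0.6 rad (angle between any of tall_center, tin_center, stout_center, jar_center's own z axis and vertical above 0.6 rad).
It also fails if it takes over 149 s, if anything falls off the work surface, if the arm or the gripper's body presses on something with over 40 N, if the wrist force passes 120 N, or if a joint passes its speed limit or range.

## Working session

There is one attempt and no reset: what is moved stays moved. The work goes in short steps, Python scripts to look and compute and a tool call to move; the robot and the scene stay as the last step left them, time stands still between calls to the robot, and variables do not carry over. Pictures are saved under pics/ and viewed, on a budget of 14 in all, crops included, one or two more only if the job needs it, and the job is handed in when it is done.

Besides the shell and the picture viewer there is one more tool, called after "Emit:" by a JSON object that holds its "api" and its "payload", one argument or row to a line. jog_arm: Moves the arm, as the interface text tells. Its arguments: {"type":"object","properties":{"motion":{"type":"array"}},"required":["motion"]}

```bash
mkdir -p pics; ls
cat > h.py <<'E'
import numpy as np, cv2
from plant import ctrl, eyes
def grab(n,name=None):
    c=eyes.camera(n)
    if name: cv2.imwrite('pics/'+name,c["image"][:,:,::-1])
    return c
def ray(c,u,v):
    T=np.array(c["cam_to_world"]); d=np.array([(u-c["cx"])/c["fx"],-(v-c["cy"])/c["fy"],-1])
    return T[:3,3],T[:3,:3]@d
def onz(c,u,v,z):
    o,d=ray(c,u,v); return o+d*(z-o[2])/d[2]
def proj(c,p):
    T=np.array(c["cam_to_world"]); q=T[:3,:3].T@(np.array(p)-T[:3,3])
    return np.array([c["cx"]+c["fx"]*q[0]/-q[2], c["cy"]+c["fy"]*q[1]/q[2]])
def tri(c1,p1,c2,p2):
    o1,d1=ray(c1,*p1);o2,d2=ray(c2,*p2)
    s=np.linalg.lstsq(np.c_[d1,-d2],o2-o1,rcond=None)[0]
    a=o1+d1*s[0];b=o2+d2*s[1]; return (a+b)/2,np.linalg.norm(a-b)
E
python3 - <<'E'
from h import *
import pickle
a=grab('scene');b=grab('top')
pickle.dump((a,b),open('start.pkl','wb'))
for n,c in(('scene',a),('top',b)):
    cv2.imwrite(f'pics/{n}0.png',cv2.resize(c['image'][:,:,::-1],(800,600),interpolation=cv2.INTER_CUBIC))
    print({k:np.round(v,3) for k,v in c.items() if k!='image'})
print(ctrl.observe())
E
```

```text
pics
{'fx': np.float64(385.856), 'fy': np.float64(385.856), 'cx': np.float64(256.501), 'cy': np.float64(188.539), 'cam_to_world': array([[ 0.1  , -0.798,  0.594,  1.17 ],
       [ 0.995,  0.085, -0.053, -0.06 ],
       [-0.008,  0.596,  0.803,  0.966],
       [ 0.   ,  0.   ,  0.   ,  1.   ]])}
{'fx': np.float64(428.117), 'fy': np.float64(428.117), 'cx': np.float64(256.805), 'cy': np.float64(188.928), 'cam_to_world': array([[ 2.000e-02,  9.960e-01, -9.000e-02,  4.320e-01],
       [-1.000e+00,  2.200e-02,  2.100e-02,  1.000e-03],
       [ 2.300e-02,  9.000e-02,  9.960e-01,  1.135e+00],
       [ 0.000e+00,  0.000e+00,  0.000e+00,  1.000e+00]])}
{'time_s': 0.1, 'joints': array([-1.20761639e+00,  4.80727216e-01,  1.59680394e+00,  2.00141762e-05,
        1.06508944e+00, -4.66302250e-02]), 'qd': array([ 0.00091796, -0.00283991, -0.00227065,  0.00078143,  0.00066934,
        0.00070201]), 'tau': array([ 2.80847038e-03, -9.52250504e+01, -4.31042361e+01, -1.24658068e-04,
        5.23062801e-03, -4.60577974e-05]), 'eef_pos': array([ 0.25886295, -0.59584003,  0.23076634]), 'tcp_rot': array([ 9.79081160e-01,  2.03469450e-01, -7.23665333e-05, -5.08924284e-04]), 'force': array([-0.32736809, -0.26953588, -0.05507819]), 'wrist_torque': array([-0.01603441,  0.04157929,  0.00500815]), 'grip_width': 1.0000777966489822}
```

View pics/scene0.png

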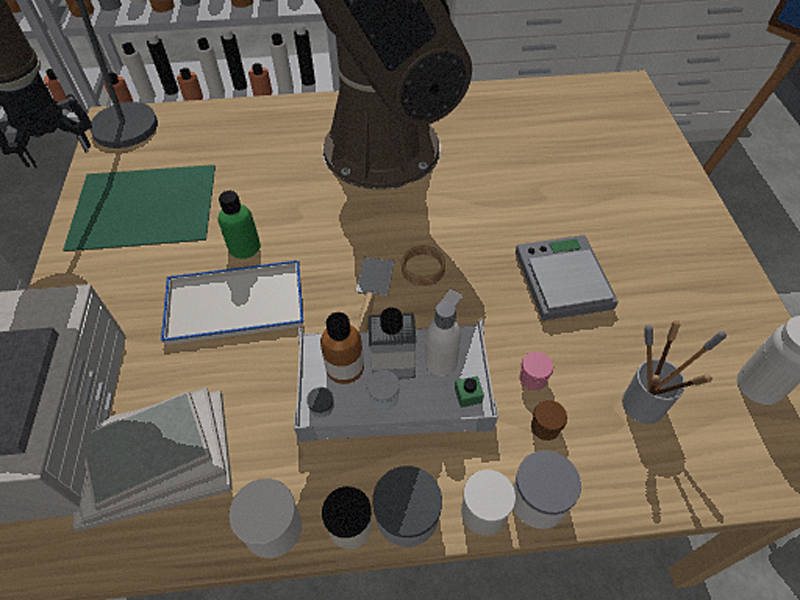

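View pics/top0.png

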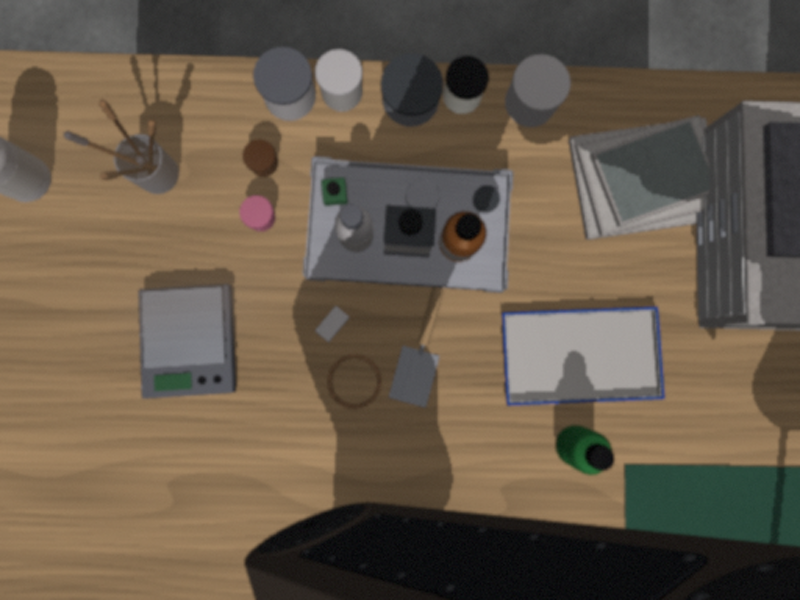

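The scene view (800 px scale) shows the amber stout at (338,323), the tin at (391,317) and the tall bottle's cap at (452,299), with the jar behind at (383,387). The tray is at (232,300) and the scale pan at (568,277). In the top view the caps are at (468,226), (411,222) and (351,217), the tray at (583,355) and the pan at (184,327).

Run:
```python
from h import *
import pickle
a,b=pickle.load(open('start.pkl','rb'))
f=lambda p:((p[0]+.5)/1.5625-.5,(p[1]+.5)/1.5625-.5)
def blob(c,p,thr):
    g=c['image'].max(2); m=(g<thr).astype(np.uint8)
    n,l,s,ce=cv2.connectedComponentsWithStats(m); u,v=np.round(f(p)).astype(int); k=l[v,u]
    return ce[k],s[k] if k else None
for n,ps,pt in(('stout',(338,323),(468,226)),('tin',(391,317),(411,222))):
  for thr in (30,45):
    q1,s1=blob(a,ps,thr);q2,s2=blob(b,pt,thr); print(n,thr,s1,s2,tri(a,q1,b,q2))
for n,ps,pt in(('stout',(338,323),(468,226)),('tin',(391,317),(411,222)),('tall',(452,299),(351,215)),('jar',(383,383),(421,193)),('pin',(320,398),(486,198)),('ink',(469,383),(333,188)),
 ('tray1',(299,262),(503,311)),('tray2',(165,276),(657,307)),('tray3',(163,340),(663,398)),('tray4',(302,324),(507,404)),
 ('pan1',(526,256),(223,364)),('pan2',(588,247),(145,367)),('pan3',(613,298),(142,292)),('pan4',(547,310),(223,288)),
 ('shB1',(297,429),(511,172)),('shB2',(494,420),(314,160))):
    p,e=tri(a,f(ps),b,f(pt)); print(n,np.round(p,3),round(e,4))
for p in((304,277),(506,290)): print('front',onz(b,*f(p),.05))
```

```text
stout 30 [209 200  15  18 213] [292 137  15  16 184] (array([ 0.62521025, -0.11500216,  0.16049299]), np.float64(0.0019006531533184224))
stout 45 [209 200  15  18 223] [292 137  16  16 205] (array([ 0.62544713, -0.11504001,  0.16033212]), np.float64(0.0026498248235471977))
tin 30 [243 197  15  17 191] [255 134  16  17 214] (array([ 0.62846674, -0.02913018,  0.16699983]), np.float64(0.001875812790792411))
tin 45 [238 197  24  18 218] [247 132  31  26 694] (array([ 0.6234264 , -0.02875099,  0.16011509]), np.float64(0.0017144306830123902))
stout [ 0.624 -0.114  0.168] 0.0024
tin [ 0.627 -0.03   0.175] 0.0031
tall [0.628 0.061 0.212] 0.0133
jar [ 0.693 -0.049  0.082] 0.0001
pin [ 0.695 -0.157  0.053] 0.0021
ink [0.701 0.093 0.069] 0.001
tray1 [ 0.499 -0.17   0.177] 0.0075
tray2 [ 0.51  -0.392  0.181] 0.0066
tray3 [ 0.358 -0.557 -0.227] 0.0141
tray4 [ 0.34  -0.237 -0.237] 0.0214
pan1 [0.413 0.263 0.038] 0.0042
pan2 [0.406 0.389 0.041] 0.0002
pan3 [0.529 0.405 0.03 ] 0.001
pan4 [0.539 0.274 0.024] 0.0013
shB1 [ 0.742 -0.199  0.044] 0.0053
shB2 [0.756 0.129 0.036] 0.0004
front [0.55694111 0.13717038 0.05      ]
front [ 0.54296577 -0.19298063  0.05      ]
```

Checks: the stout cap's mid height is 0.160 and the tin's 0.167, against 0.162 and 0.1695 expected. I mismatched the tray corners between the views and will redo them. The shelf is turned about -0.042 rad. I'm moving above the row with tool y along the shelf's x.

Emit:
{"api": "jog_arm", "payload": {
  "motion": [
    {"grip":1,"translation":[0,0,-2],"delta_rot":[0,0,-0.14]},
    {"grip":1,"translation":[0,0,-2],"delta_rot":[0,0,-0.14]},
    {"grip":1,"translation":[0,0,-2],"delta_rot":[0,0,-0.14]},
    {"grip":1,"translation":[0,0,-2],"delta_rot":[0,0,-0.14]},
    {"grip":1,"translation":[0,0,-2],"delta_rot":[0,0,-0.14]}
  ]
}}

```text
time_s: 0.6
eef_pos: [0.2589, -0.5959, 0.3317]
tcp_rot: [0.848, 0.529, 0.0, -0.0]
force: [-0.0, -0.5, 0.3]
grip_width: 0.998
```

Emit:
{"api": "jog_arm", "payload": {
  "motion": [
    {"grip":1,"translation":[0,0,-2],"delta_rot":[0,0,-0.14]},
    {"grip":1,"translation":[0,0,-2],"delta_rot":[0,0,-0.14]},
    {"grip":1,"translation":[0,0,-2],"delta_rot":[0,0,-0.138]},
    {"grip":1,"translation":[3.4,2,0],"delta_rot":[0,0,0]},
    {"grip":1,"translation":[3.4,2,0],"delta_rot":[0,0,0]}
  ]
}}

```text
time_s: 1.1
eef_pos: [0.3018, -0.5297, 0.3912]
tcp_rot: [0.723, 0.691, 0.0, 0.0]
force: [1.0, -0.8, -0.2]
grip_width: 1.003
```

Emit:
{"api": "jog_arm", "payload": {
  "motion": [
    {"grip":1,"translation":[3.4,2,0],"delta_rot":[0,0,0]},
    {"grip":1,"translation":[3.4,2,0],"delta_rot":[0,0,0]},
    {"grip":1,"translation":[3.4,2,0],"delta_rot":[0,0,0]},
    {"grip":1,"translation":[3.4,2,0],"delta_rot":[0,0,0]},
    {"grip":1,"translation":[3.4,2,0],"delta_rot":[0,0,0]}
  ]
}}

```text
time_s: 1.6
eef_pos: [0.4096, -0.3629, 0.3911]
tcp_rot: [0.722, 0.692, 0.0, -0.0]
force: [0.5, -0.6, 0.1]
grip_width: 1.001
```

Emit:
{"api": "jog_arm", "payload": {
  "motion": [
    {"grip":1,"translation":[3.4,2,0],"delta_rot":[0,0,0]},
    {"grip":1,"translation":[3.4,2,0],"delta_rot":[0,0,0]},
    {"grip":1,"translation":[3.4,2,0],"delta_rot":[0,0,0]},
    {"grip":1,"translation":[3.4,2,0],"delta_rot":[0,0,0]},
    {"grip":1,"translation":[3.4,2,0],"delta_rot":[0,0,0]}
  ]
}}

```text
time_s: 2.1
eef_pos: [0.5168, -0.1973, 0.3911]
tcp_rot: [0.722, 0.692, -0.0, -0.0]
force: [-0.0, -0.4, 0.9]
grip_width: 0.999
```

Emit:
{"api": "jog_arm", "payload": {
  "motion": [
    {"grip":1,"translation":[3.4,2,0],"delta_rot":[0,0,0]},
    {"grip":1,"translation":[0,0,0],"delta_rot":[0,0,0]},
    {"grip":1,"translation":[0,0,0],"delta_rot":[0,0,0]},
    {"grip":1,"translation":[0,0,0],"delta_rot":[0,0,0]},
    {"grip":1,"translation":[0,0,0],"delta_rot":[0,0,0]}
  ]
}}

```text
time_s: 2.6
eef_pos: [0.5373, -0.1667, 0.3913]
tcp_rot: [0.723, 0.691, -0.0, 0.0]
force: [-0.6, -0.5, 0.3]
grip_width: 1.001
```

Run:
```python
from h import *
import pickle
c=grab('wrist'); pickle.dump(c,open('w1.pkl','wb'))
cv2.imwrite('pics/w1.png',cv2.resize(c['image'][:,:,::-1],(800,600),interpolation=cv2.INTER_CUBIC))
print({k:np.round(v,3) for k,v in c.items() if k!='image'}); s=ctrl.observe(); print(s['time_s'],s['eef_pos'],s['tcp_rot'],s['joints'])
a,b=pickle.load(open('start.pkl','rb'))
f=lambda p:((p[0]+.5)/1.5625-.5,(p[1]+.5)/1.5625-.5)
for n,ps,pt in(('tray1',(302,323),(503,311)),('tray2',(163,340),(657,307)),('tray3',(165,277),(663,398)),('tray4',(299,262),(507,404))):
    p,e=tri(a,f(ps),b,f(pt)); print(n,np.round(p,3),round(e,4))
```

```text
{'fx': np.float64(294.689), 'fy': np.float64(294.689), 'cx': np.float64(254.026), 'cy': np.float64(191.624), 'cam_to_world': array([[ 0.999,  0.041,  0.014,  0.541],
       [-0.044,  0.948,  0.317, -0.085],
       [ 0.   , -0.317,  0.948,  0.534],
       [ 0.   ,  0.   ,  0.   ,  1.   ]])}
2.65 [ 0.53727272 -0.16665762  0.39136722] [ 7.22641158e-01  6.91223376e-01 -3.17925860e-05  2.70011548e-05] [-3.54617374e-01  2.30931878e-01  1.57572487e+00 -8.31080995e-05
  1.33491518e+00 -3.10162844e-01]
tray1 [ 0.511 -0.193  0.013] 0.0032
tray2 [ 0.523 -0.453  0.015] 0.0057
tray3 [ 0.371 -0.466  0.014] 0.0021
tray4 [ 0.356 -0.2    0.01 ] 0.0051
```

Emit:
{"api": "jog_arm", "payload": {
  "motion": [
    {"grip":1,"translation":[3.3,2.2,0],"delta_rot":[0,0,0]},
    {"grip":1,"translation":[3.3,2.2,0],"delta_rot":[0,0,0]},
    {"grip":1,"translation":[3.3,2.2,0],"delta_rot":[0,0,0]},
    {"grip":1,"translation":[3.3,2.2,0],"delta_rot":[0,0,0]},
    {"grip":1,"translation":[0,0,0],"delta_rot":[0,0,0]}
  ]
}}

```text
time_s: 3.15
eef_pos: [0.6332, -0.0349, 0.3907]
tcp_rot: [0.722, 0.692, 0.0, -0.0]
force: [0.1, -0.2, -1.4]
grip_width: 0.997
```

Run:
```python
from h import *
import pickle
c=grab('wrist'); pickle.dump(c,open('w2.pkl','wb'))
o=pickle.load(open('w1.pkl','rb'))
cv2.imwrite('pics/w12.png',np.vstack([cv2.resize(x['image'][:,:,::-1],(400,300),interpolation=cv2.INTER_AREA) for x in (o,)]+[]))
cv2.imwrite('pics/w2.png',cv2.resize(c['image'][:,:,::-1],(800,600),interpolation=cv2.INTER_CUBIC))
s=ctrl.observe(); print(s['time_s'],s['eef_pos'])
```

```text
3.2 [ 0.63201198 -0.03663532  0.39076413]
```

View pics/w2.png

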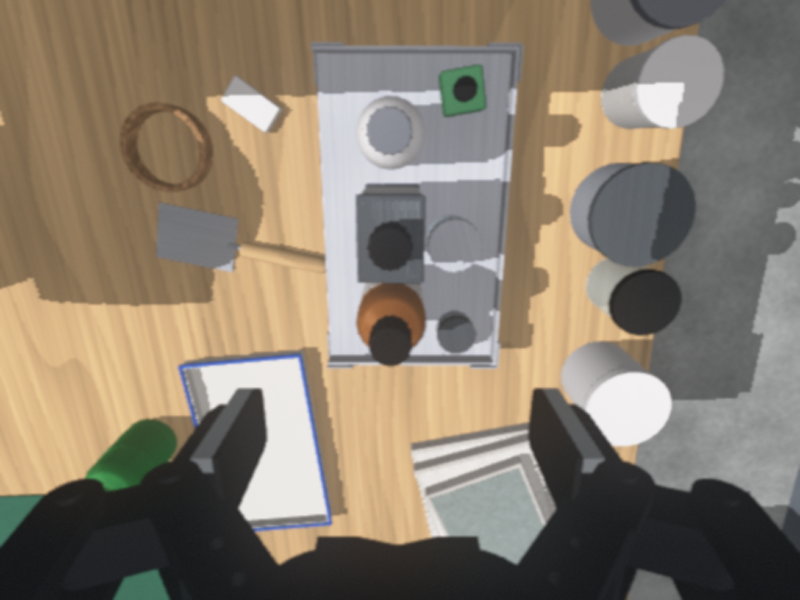

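View pics/w1.png

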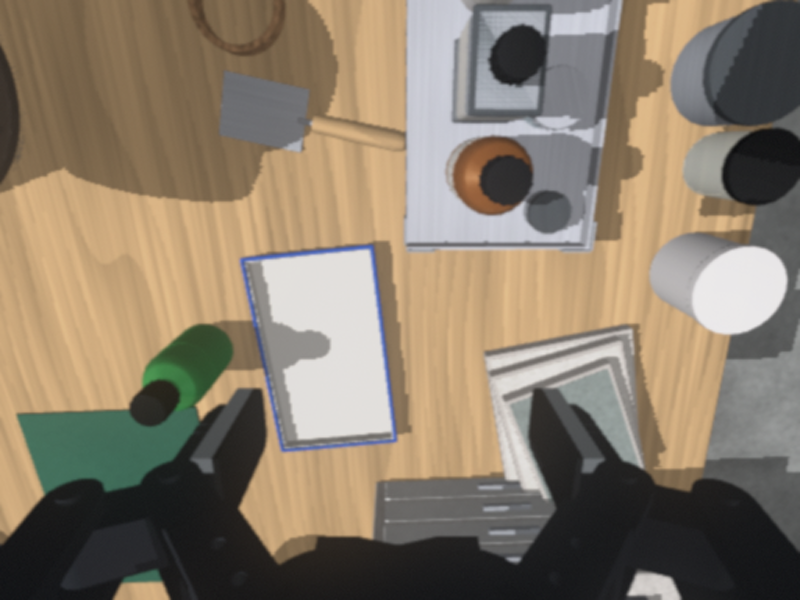

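The wrist views show these cap tops: tall (390,130), tin (390,246) and stout (391,340), with the jar's lid at (454,242) in w2. In w1 the tin's cap is at (518,54), the stout's at (507,180), and the tray's corners are at (242,259), (374,245), (396,440) and (283,450). Next I measure from two wrist views.

Run:
```python
from h import *
import pickle
a,b=pickle.load(open('start.pkl','rb'));w1=pickle.load(open('w1.pkl','rb'));w2=pickle.load(open('w2.pkl','rb'))
f=lambda p:((p[0]+.5)/1.5625-.5,(p[1]+.5)/1.5625-.5)
def blob(c,p,thr):
    m=(c['image'].max(2)<thr).astype(np.uint8); m=cv2.morphologyEx(m,cv2.MORPH_OPEN,np.ones((7,7),np.uint8))
    n,l,s,ce=cv2.connectedComponentsWithStats(m); u,v=np.round(f(p)).astype(int); k=l[v,u]
    return ce[k],s[k]
for n,p1,p2 in(('stout',(507,180),(391,340)),('tin',(518,54),(390,246))):
  for t in (45,):
    q1,s1=blob(w1,p1,t);q2,s2=blob(w2,p2,t); print(n,t,s1,s2,tri(w1,q1,w2,q2))
for n,p1,p2 in(('jar',(560,97),(454,242)),('pin',(548,211),(456,332))):print(n,tri(w1,f(p1),w2,f(p2)))
print('tall w2/scene',tri(w2,f((390,130)),a,f((453,297))), onz(w2,*f((390,130)),.195),'top',tri(w2,f((390,130)),b,f((351,215))))
print('jar z.08',onz(w2,*f((454,242)),.08),onz(b,*f((421,193)),.08),'ink',onz(w2,*f((465,89)),.074),'pin',onz(w2,*f((456,330)),.058))
for p in((242,259),(374,245),(396,440),(283,450)):print('tray',onz(w1,*f(p),.018))
for p in((357,195),(424,195),(424,283),(357,283)):print('tin',onz(w2,*f(p),.148))
```

```text
stout 45 [     0      0    512    384 165265] [     0      0    512    384 169847] (array([0.66210161, 1.50044611, 6.83202939]), np.float64(0.12325242243705152))
tin 45 [318  18  31  35 758] [     0      0    512    384 169847] (array([ 0.63105746, -0.03318626,  0.18958785]), np.float64(0.009904954227642735))
jar (array([ 0.69152295, -0.04792718,  0.07305388]), np.float64(0.0024409174034368446))
pin (array([ 0.69562351, -0.15611538,  0.04821344]), np.float64(0.00015373163355028726))
tall w2/scene (array([0.63355577, 0.06210426, 0.22503544]), np.float64(0.01054780084897782)) [0.6321628  0.05789688 0.195     ] top (array([0.63219929, 0.05691352, 0.18672305]), np.float64(0.002516039251844258))
jar z.08 [ 0.68972295 -0.04574041  0.08      ] [ 0.69356337 -0.04957314  0.08      ] ink [0.70069836 0.09415888 0.074     ] pin [ 0.69437102 -0.14956559  0.058     ]
tray [ 0.35752148 -0.20006203  0.018     ]
tray [ 0.50992119 -0.1904065   0.018     ]
tray [ 0.52334587 -0.4515768   0.018     ]
tray [ 0.37284005 -0.46056714  0.018     ]
tin [0.60221705 0.0104615  0.148     ]
tin [0.65718683 0.0082266  0.148     ]
tin [ 0.65551768 -0.06702133  0.148     ]
tin [ 0.59709303 -0.06463748  0.148     ]
```

Two views agree: stout (0.625,-0.115), tin (0.628,-0.029), tall (0.632,0.057), jar (0.691,-0.048). The spacing is about 86 mm and lies along the shelf's axis. The tray's centre is at (0.441,-0.326) and the pan's at (0.472,0.333). I start with the stout bottle.

Emit:
{"api": "jog_arm", "payload": {
  "motion": [
    {"grip":1,"translation":[-3.9,-0.2,0],"delta_rot":[0,0,0]},
    {"grip":1,"translation":[-3.9,-0.2,0],"delta_rot":[0,0,0]},
    {"grip":1,"translation":[0,0,4],"delta_rot":[0,0,0]},
    {"grip":1,"translation":[0,0,4],"delta_rot":[0,0,0]},
    {"grip":1,"translation":[0,0,4],"delta_rot":[0,0,0]}
  ]
}}

```text
time_s: 3.7
eef_pos: [0.623, -0.1175, 0.2705]
tcp_rot: [0.723, 0.691, 0.0, 0.0]
force: [0.7, 1.4, -0.9]
grip_width: 1.001
```

Emit:
{"api": "jog_arm", "payload": {
  "motion": [
    {"grip":1,"translation":[0,0,4],"delta_rot":[0,0,0]},
    {"grip":1,"translation":[0,0,2],"delta_rot":[0,0,0]},
    {"grip":1,"translation":[0,0,1],"delta_rot":[0,0,0]},
    {"grip":1,"translation":[0,0,0],"delta_rot":[0,0,0]},
    {"grip":1,"translation":[0,0,0],"delta_rot":[0,0,0]}
  ]
}}

```text
time_s: 4.2
eef_pos: [0.6245, -0.1162, 0.2026]
tcp_rot: [0.722, 0.692, 0.0, 0.001]
force: [1.5, 0.0, 1.1]
grip_width: 0.998
```

Run:
```python
from h import *
c=grab('wrist'); 
cv2.imwrite('pics/w3.png',cv2.resize(c['image'][:,:,::-1],(800,600),interpolation=cv2.INTER_CUBIC))
s=ctrl.observe(); p=s['eef_pos'];print(s['time_s'],p)
print((proj(c,[p[0],p[1],.178])+.5)*1.5625-.5,(proj(c,[.6252,-.115,.178])+.5)*1.5625-.5)
```

```text
4.25 [ 0.62468986 -0.11602649  0.20286588]
[397.63455101 360.89480474] [398.79619151 358.52677257]
```

View pics/w3.png

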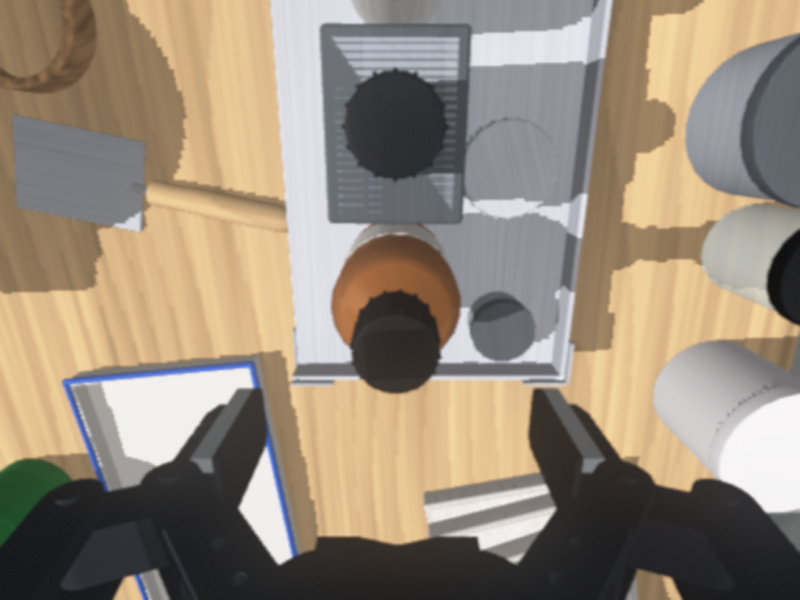

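The stout's cap top is at (397,356), against (398,360) predicted for the TCP's axis, so the gripper is centred. I go down and grasp.

Emit:
{"api": "jog_arm", "payload": {
  "motion": [
    {"grip":1,"translation":[0,0,3],"delta_rot":[0,0,0]},
    {"grip":1,"translation":[0,0,2],"delta_rot":[0,0,0]},
    {"grip":1,"translation":[0,0,0.8],"delta_rot":[0,0,0]},
    {"grip":1,"translation":[0,0,0],"delta_rot":[0,0,0]},
    {"grip":-1,"translation":[0,0,0],"delta_rot":[0,0,0]}
  ]
}}

```text
time_s: 4.75
eef_pos: [0.6248, -0.1156, 0.1446]
tcp_rot: [0.722, 0.692, 0.0, 0.001]
force: [0.0, 0.2, -0.1]
grip_width: 0.859
```

Emit:
{"api": "jog_arm", "payload": {
  "motion": [
    {"grip":-1,"translation":[0,0,0],"delta_rot":[0,0,0]},
    {"grip":-1,"translation":[0,0,0],"delta_rot":[0,0,0]},
    {"grip":-1,"translation":[0,0,0],"delta_rot":[0,0,0]},
    {"grip":-1,"translation":[0,0,0],"delta_rot":[0,0,0]},
    {"grip":-1,"translation":[0,0,0],"delta_rot":[0,0,0]}
  ]
}}

```text
time_s: 5.25
eef_pos: [0.6244, -0.1155, 0.1443]
tcp_rot: [0.722, 0.692, 0.0, 0.001]
force: [-2.6, -0.3, 8.6]
grip_width: 0.402
```

Emit:
{"api": "jog_arm", "payload": {
  "motion": [
    {"grip":-1,"translation":[0,0,0],"delta_rot":[0,0,0]},
    {"grip":-1,"translation":[0,0,0],"delta_rot":[0,0,0]},
    {"grip":-1,"translation":[0,0,0],"delta_rot":[0,0,0]},
    {"grip":-1,"translation":[0,0,0],"delta_rot":[0,0,0]},
    {"grip":-1,"translation":[0,0,0],"delta_rot":[0,0,0]}
  ]
}}

```text
time_s: 5.75
eef_pos: [0.6244, -0.1155, 0.1443]
tcp_rot: [0.722, 0.692, 0.0, 0.001]
force: [-3.1, -0.0, 7.6]
grip_width: 0.403
```

Emit:
{"api": "jog_arm", "payload": {
  "motion": [
    {"grip":-1,"translation":[0,0,-0.5],"delta_rot":[0,0,0]},
    {"grip":-1,"translation":[0,0,-1.5],"delta_rot":[0,0,0]},
    {"grip":-1,"translation":[0,0,-2.5],"delta_rot":[0,0,0]},
    {"grip":-1,"translation":[0,0,-2],"delta_rot":[0,0,0]},
    {"grip":-1,"translation":[0,0,-0.5],"delta_rot":[0,0,0]}
  ]
}}

```text
time_s: 6.25
eef_pos: [0.6253, -0.1157, 0.2165]
tcp_rot: [0.722, 0.692, 0.001, 0.002]
force: [-0.0, 0.1, -5.2]
grip_width: 0.406
```

Emit:
{"api": "jog_arm", "payload": {
  "motion": [
    {"grip":-1,"translation":[-0.9,-0.5,0],"delta_rot":[0,0,0]},
    {"grip":-1,"translation":[-1.8,-1.0,0],"delta_rot":[0,0,0]},
    {"grip":-1,"translation":[-2.7,-1.5,0],"delta_rot":[0,0,0]},
    {"grip":-1,"translation":[-3.2,-1.8,0],"delta_rot":[0,0,0]},
    {"grip":-1,"translation":[-3.2,-1.8,0],"delta_rot":[0,0,0]}
  ]
}}

```text
time_s: 6.75
eef_pos: [0.5512, -0.2314, 0.2122]
tcp_rot: [0.722, 0.692, -0.0, -0.001]
force: [0.6, -0.8, -4.5]
grip_width: 0.405
```

Emit:
{"api": "jog_arm", "payload": {
  "motion": [
    {"grip":-1,"translation":[-3.2,-1.8,0],"delta_rot":[0,0,0]},
    {"grip":-1,"translation":[-3.2,-1.8,0],"delta_rot":[0,0,0]},
    {"grip":-1,"translation":[-3.2,-1.8,0],"delta_rot":[0,0,0]},
    {"grip":-1,"translation":[-3.2,-1.8,0],"delta_rot":[0,0,0]},
    {"grip":-1,"translation":[-2.7,-1.4,0],"delta_rot":[0,0,0]}
  ]
}}

```text
time_s: 7.25
eef_pos: [0.4581, -0.383, 0.2122]
tcp_rot: [0.722, 0.691, -0.0, -0.001]
force: [1.1, 0.0, -3.8]
grip_width: 0.404
```

Emit:
{"api": "jog_arm", "payload": {
  "motion": [
    {"grip":-1,"translation":[-1.8,-1.0,0],"delta_rot":[0,0,0]},
    {"grip":-1,"translation":[-1.1,-0.6,0],"delta_rot":[0,0,0]},
    {"grip":-1,"translation":[0,0,0],"delta_rot":[0,0,0]},
    {"grip":-1,"translation":[0,0,2],"delta_rot":[0,0,0]},
    {"grip":-1,"translation":[0,0,2.5],"delta_rot":[0,0,0]}
  ]
}}

```text
time_s: 7.75
eef_pos: [0.4439, -0.4096, 0.1684]
tcp_rot: [0.722, 0.692, 0.0, 0.001]
force: [0.1, -0.3, -4.7]
grip_width: 0.406
```

Emit:
{"api": "jog_arm", "payload": {
  "motion": [
    {"grip":-1,"translation":[0,0,2.5],"delta_rot":[0,0,0]},
    {"grip":-1,"translation":[0,0,1],"delta_rot":[0,0,0]},
    {"grip":-1,"translation":[0,0,0.5],"delta_rot":[0,0,0]},
    {"grip":-1,"translation":[0,0,0],"delta_rot":[0,0,0]},
    {"grip":-1,"translation":[0,0,0],"delta_rot":[0,0,0]}
  ]
}}

```text
time_s: 8.25
eef_pos: [0.4437, -0.4102, 0.1292]
tcp_rot: [0.722, 0.692, 0.0, 0.001]
force: [0.1, -0.6, -4.1]
grip_width: 0.404
```

Emit:
{"api": "jog_arm", "payload": {
  "motion": [
    {"grip":-1,"translation":[0,0,0.4],"delta_rot":[0,0,0]},
    {"grip":-1,"translation":[0,0,0.3],"delta_rot":[0,0,0]},
    {"grip":-1,"translation":[0,0,0.2],"delta_rot":[0,0,0]},
    {"grip":-1,"translation":[0,0,0],"delta_rot":[0,0,0]},
    {"grip":-1,"translation":[0,0,0],"delta_rot":[0,0,0]}
  ]
}}

```text
time_s: 8.75
eef_pos: [0.4431, -0.4099, 0.1193]
tcp_rot: [0.722, 0.692, -0.0, -0.0]
force: [-0.3, 0.6, -4.7]
grip_width: 0.407
```

Emit:
{"api": "jog_arm", "payload": {
  "motion": [
    {"grip":-1,"translation":[0,0,0.1],"delta_rot":[0,0,0]},
    {"grip":-1,"translation":[0,0,0.1],"delta_rot":[0,0,0]},
    {"grip":-1,"translation":[0,0,0],"delta_rot":[0,0,0]},
    {"grip":-1,"translation":[0,0,0],"delta_rot":[0,0,0]},
    {"grip":-1,"translation":[0,0,0],"delta_rot":[0,0,0]}
  ]
}}

```text
time_s: 9.25
eef_pos: [0.4433, -0.4103, 0.1183]
tcp_rot: [0.722, 0.692, -0.0, 0.001]
force: [-3.3, 1.7, 11.3]
grip_width: 0.4
```

Emit:
{"api": "jog_arm", "payload": {
  "motion": [
    {"grip":1,"translation":[0,0,0],"delta_rot":[0,0,0]},
    {"grip":1,"translation":[0,0,0],"delta_rot":[0,0,0]},
    {"grip":1,"translation":[0,0,0],"delta_rot":[0,0,0]},
    {"grip":1,"translation":[0,0,0],"delta_rot":[0,0,0]},
    {"grip":1,"translation":[0,0,0],"delta_rot":[0,0,0]}
  ]
}}

```text
time_s: 9.75
eef_pos: [0.4432, -0.4099, 0.1172]
tcp_rot: [0.722, 0.692, 0.0, -0.0]
force: [-0.4, 0.3, 0.2]
grip_width: 1.003
```

Emit:
{"api": "jog_arm", "payload": {
  "motion": [
    {"grip":1,"translation":[0,0,-1],"delta_rot":[0,0,0]},
    {"grip":1,"translation":[0,0,-2],"delta_rot":[0,0,0]},
    {"grip":1,"translation":[0,0,-3],"delta_rot":[0,0,0]},
    {"grip":1,"translation":[0,0,-3],"delta_rot":[0,0,0]},
    {"grip":1,"translation":[0,0,-1],"delta_rot":[0,0,0]}
  ]
}}

```text
time_s: 10.25
eef_pos: [0.4442, -0.4109, 0.2211]
tcp_rot: [0.722, 0.692, 0.0, 0.002]
force: [-0.6, -0.5, 0.1]
grip_width: 0.997
```

Emit:
{"api": "jog_arm", "payload": {
  "motion": [
    {"grip":1,"translation":[3.9,1.7,0],"delta_rot":[0,0,0]},
    {"grip":1,"translation":[3.9,1.7,0],"delta_rot":[0,0,0]},
    {"grip":1,"translation":[3.9,1.7,0],"delta_rot":[0,0,0]},
    {"grip":1,"translation":[3.9,1.7,0],"delta_rot":[0,0,0]},
    {"grip":1,"translation":[3.9,1.7,0],"delta_rot":[0,0,0]}
  ]
}}

```text
time_s: 10.75
eef_pos: [0.5369, -0.2171, 0.2175]
tcp_rot: [0.722, 0.692, 0.0, 0.0]
force: [0.8, -1.2, 0.2]
grip_width: 0.997
```

Emit:
{"api": "jog_arm", "payload": {
  "motion": [
    {"grip":1,"translation":[3.9,1.7,0],"delta_rot":[0,0,0]},
    {"grip":1,"translation":[3.9,1.7,0],"delta_rot":[0,0,0]},
    {"grip":1,"translation":[3.9,1.7,0],"delta_rot":[0,0,0]},
    {"grip":1,"translation":[3.9,1.6,0],"delta_rot":[0,0,0]},
    {"grip":1,"translation":[0,0,0],"delta_rot":[0,0,0]}
  ]
}}

```text
time_s: 11.25
eef_pos: [0.6117, -0.0614, 0.2174]
tcp_rot: [0.721, 0.693, 0.001, -0.0]
force: [-0.1, -1.2, -1.0]
grip_width: 0.997
```

Emit:
{"api": "jog_arm", "payload": {
  "motion": [
    {"grip":1,"translation":[3.9,1.6,0],"delta_rot":[0,0,0]},
    {"grip":1,"translation":[0,0,0],"delta_rot":[0,0,0]},
    {"grip":1,"translation":[0,0,0],"delta_rot":[0,0,0]},
    {"grip":1,"translation":[0,0,0],"delta_rot":[0,0,0]},
    {"grip":1,"translation":[0,0,0],"delta_rot":[0,0,0]}
  ]
}}

```text
time_s: 11.75
eef_pos: [0.6274, -0.0284, 0.2174]
tcp_rot: [0.722, 0.691, -0.0, -0.0]
force: [-0.4, -0.7, -0.3]
grip_width: 0.999
```

Run:
```python
from h import *
c=grab('wrist'); s=ctrl.observe(); p=s['eef_pos'];print(s['time_s'],p)
b=grab('scene'); 
g=np.vstack([cv2.resize(c['image'],(400,300)),cv2.resize(b['image'],(400,300),interpolation=cv2.INTER_AREA)])
cv2.imwrite('pics/w4.png',g[:,:,::-1])
print((proj(c,[p[0],p[1],.185])+.5)/1.28-.5)
```

```text
11.8 [ 0.62741697 -0.02841376  0.21735129]
[198.3569628  176.23175359]
```

View pics/w4.png

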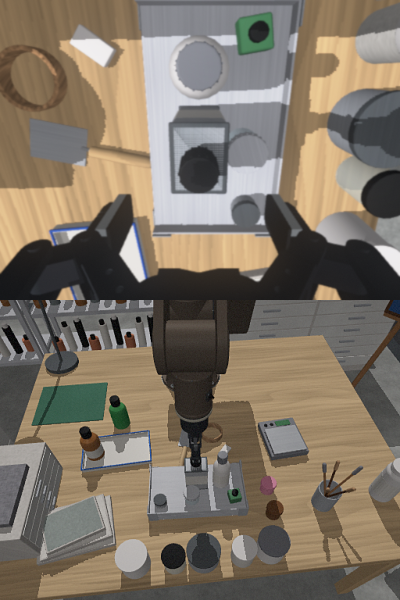

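The stout bottle stands upright in the tray. The tin's cap is at (200,173), against (198,176) for the TCP, so I shift 2 mm, go down and grasp.

Emit:
{"api": "jog_arm", "payload": {
  "motion": [
    {"grip":1,"translation":[0.2,0.1,2.5],"delta_rot":[0,0,0]},
    {"grip":1,"translation":[0,0,2.5],"delta_rot":[0,0,0]},
    {"grip":1,"translation":[0,0,1.1],"delta_rot":[0,0,0]},
    {"grip":1,"translation":[0,0,0.3],"delta_rot":[0,0,0]},
    {"grip":1,"translation":[0,0,0],"delta_rot":[0,0,0]}
  ]
}}

```text
time_s: 12.35
eef_pos: [0.629, -0.0258, 0.1535]
tcp_rot: [0.722, 0.692, -0.0, -0.0]
force: [-0.4, 0.2, -0.0]
grip_width: 0.998
```

Emit:
{"api": "jog_arm", "payload": {
  "motion": [
    {"grip":-1,"translation":[0,0,0],"delta_rot":[0,0,0]},
    {"grip":-1,"translation":[0,0,0],"delta_rot":[0,0,0]},
    {"grip":-1,"translation":[0,0,0],"delta_rot":[0,0,0]},
    {"grip":-1,"translation":[0,0,0],"delta_rot":[0,0,0]},
    {"grip":-1,"translation":[0,0,0],"delta_rot":[0,0,0]}
  ]
}}

```text
time_s: 12.85
eef_pos: [0.629, -0.0255, 0.1541]
tcp_rot: [0.722, 0.692, 0.0, 0.0]
force: [-3.3, 0.3, 8.5]
grip_width: 0.382
```

Emit:
{"api": "jog_arm", "payload": {
  "motion": [
    {"grip":-1,"translation":[0,0,0],"delta_rot":[0,0,0]},
    {"grip":-1,"translation":[0,0,0],"delta_rot":[0,0,0]},
    {"grip":-1,"translation":[0,0,0],"delta_rot":[0,0,0]},
    {"grip":-1,"translation":[0,0,0],"delta_rot":[0,0,0]},
    {"grip":-1,"translation":[0,0,0],"delta_rot":[0,0,0]}
  ]
}}

```text
time_s: 13.35
eef_pos: [0.629, -0.0255, 0.1541]
tcp_rot: [0.722, 0.692, 0.0, 0.0]
force: [-2.5, 1.5, 8.3]
grip_width: 0.382
```

Emit:
{"api": "jog_arm", "payload": {
  "motion": [
    {"grip":-1,"translation":[0,0,-0.5],"delta_rot":[0,0,0]},
    {"grip":-1,"translation":[0,0,-1.5],"delta_rot":[0,0,0]},
    {"grip":-1,"translation":[0,0,-2.5],"delta_rot":[0,0,0]},
    {"grip":-1,"translation":[0,0,-2],"delta_rot":[0,0,0]},
    {"grip":-1,"translation":[0,0,-0.5],"delta_rot":[0,0,0]}
  ]
}}

```text
time_s: 13.85
eef_pos: [0.6302, -0.0256, 0.2265]
tcp_rot: [0.722, 0.692, 0.001, 0.002]
force: [-0.6, 0.2, -4.2]
grip_width: 0.382
```

Emit:
{"api": "jog_arm", "payload": {
  "motion": [
    {"grip":-1,"translation":[-0.9,-0.5,0],"delta_rot":[0,0,0]},
    {"grip":-1,"translation":[-1.8,-1.0,0],"delta_rot":[0,0,0]},
    {"grip":-1,"translation":[-2.7,-1.5,0],"delta_rot":[0,0,0]},
    {"grip":-1,"translation":[-3.2,-1.8,0],"delta_rot":[0,0,0]},
    {"grip":-1,"translation":[-3.2,-1.8,0],"delta_rot":[0,0,0]}
  ]
}}

```text
time_s: 14.35
eef_pos: [0.5559, -0.1417, 0.2221]
tcp_rot: [0.722, 0.692, -0.001, -0.001]
force: [0.4, -0.9, -3.1]
grip_width: 0.38
```

Emit:
{"api": "jog_arm", "payload": {
  "motion": [
    {"grip":-1,"translation":[-3.2,-1.8,0],"delta_rot":[0,0,0]},
    {"grip":-1,"translation":[-3.2,-1.8,0],"delta_rot":[0,0,0]},
    {"grip":-1,"translation":[-3.2,-1.8,0],"delta_rot":[0,0,0]},
    {"grip":-1,"translation":[-3.2,-1.8,0],"delta_rot":[0,0,0]},
    {"grip":-1,"translation":[-2.7,-1.5,0],"delta_rot":[0,0,0]}
  ]
}}

```text
time_s: 14.85
eef_pos: [0.4619, -0.293, 0.2222]
tcp_rot: [0.722, 0.692, -0.0, -0.001]
force: [0.5, -0.2, -2.7]
grip_width: 0.378
```

Emit:
{"api": "jog_arm", "payload": {
  "motion": [
    {"grip":-1,"translation":[-1.8,-1.1,0],"delta_rot":[0,0,0]},
    {"grip":-1,"translation":[-1.8,-1.0,0],"delta_rot":[0,0,0]},
    {"grip":-1,"translation":[0,0,0],"delta_rot":[0,0,0]},
    {"grip":-1,"translation":[0,0,2],"delta_rot":[0,0,0]},
    {"grip":-1,"translation":[0,0,2.5],"delta_rot":[0,0,0]}
  ]
}}

```text
time_s: 15.35
eef_pos: [0.4416, -0.327, 0.1779]
tcp_rot: [0.722, 0.692, 0.0, 0.001]
force: [1.1, -0.7, -5.2]
grip_width: 0.381
```

Emit:
{"api": "jog_arm", "payload": {
  "motion": [
    {"grip":-1,"translation":[0,0,2.5],"delta_rot":[0,0,0]},
    {"grip":-1,"translation":[0,0,1.5],"delta_rot":[0,0,0]},
    {"grip":-1,"translation":[0,0,0.6],"delta_rot":[0,0,0]},
    {"grip":-1,"translation":[0,0,0.2],"delta_rot":[0,0,0]},
    {"grip":-1,"translation":[0,0,0],"delta_rot":[0,0,0]}
  ]
}}

```text
time_s: 15.85
eef_pos: [0.4418, -0.3267, 0.1304]
tcp_rot: [0.722, 0.692, 0.0, -0.0]
force: [-0.2, -0.2, -2.1]
grip_width: 0.382
```

Emit:
{"api": "jog_arm", "payload": {
  "motion": [
    {"grip":-1,"translation":[0,0,0.1],"delta_rot":[0,0,0]},
    {"grip":-1,"translation":[0,0,0.1],"delta_rot":[0,0,0]},
    {"grip":-1,"translation":[0,0,0],"delta_rot":[0,0,0]},
    {"grip":-1,"translation":[0,0,0],"delta_rot":[0,0,0]},
    {"grip":-1,"translation":[0,0,0],"delta_rot":[0,0,0]}
  ]
}}

```text
time_s: 16.35
eef_pos: [0.4418, -0.3268, 0.1285]
tcp_rot: [0.722, 0.692, 0.0, 0.0]
force: [-0.2, -1.3, -3.7]
grip_width: 0.38
```

Emit:
{"api": "jog_arm", "payload": {
  "motion": [
    {"grip":-1,"translation":[0,0,0.1],"delta_rot":[0,0,0]},
    {"grip":-1,"translation":[0,0,0],"delta_rot":[0,0,0]},
    {"grip":-1,"translation":[0,0,0],"delta_rot":[0,0,0]},
    {"grip":-1,"translation":[0,0,0],"delta_rot":[0,0,0]},
    {"grip":-1,"translation":[0,0,0],"delta_rot":[0,0,0]}
  ]
}}

```text
time_s: 16.85
eef_pos: [0.4419, -0.327, 0.128]
tcp_rot: [0.722, 0.692, -0.0, 0.0]
force: [-2.7, 1.4, 11.3]
grip_width: 0.378
```

Emit:
{"api": "jog_arm", "payload": {
  "motion": [
    {"grip":1,"translation":[0,0,0],"delta_rot":[0,0,0]},
    {"grip":1,"translation":[0,0,0],"delta_rot":[0,0,0]},
    {"grip":1,"translation":[0,0,0],"delta_rot":[0,0,0]},
    {"grip":1,"translation":[0,0,0],"delta_rot":[0,0,0]},
    {"grip":1,"translation":[0,0,0],"delta_rot":[0,0,0]}
  ]
}}

```text
time_s: 17.35
eef_pos: [0.4418, -0.3268, 0.1273]
tcp_rot: [0.722, 0.692, 0.0, -0.0]
force: [0.8, 1.1, -0.4]
grip_width: 0.999
```

Emit:
{"api": "jog_arm", "payload": {
  "motion": [
    {"grip":1,"translation":[0,0,-1],"delta_rot":[0,0,0]},
    {"grip":1,"translation":[0,0,-2],"delta_rot":[0,0,0]},
    {"grip":1,"translation":[0,0,-4],"delta_rot":[0,0,0]},
    {"grip":1,"translation":[0,0,-3],"delta_rot":[0,0,0]},
    {"grip":1,"translation":[0,0,-1],"delta_rot":[0,0,0]}
  ]
}}

```text
time_s: 17.85
eef_pos: [0.4429, -0.3277, 0.2411]
tcp_rot: [0.722, 0.692, 0.0, 0.002]
force: [0.3, 0.0, -0.5]
grip_width: 1.0
```

Emit:
{"api": "jog_arm", "payload": {
  "motion": [
    {"grip":1,"translation":[3.9,1.7,0],"delta_rot":[0,0,0]},
    {"grip":1,"translation":[3.9,1.7,0],"delta_rot":[0,0,0]},
    {"grip":1,"translation":[3.9,1.7,0],"delta_rot":[0,0,0]},
    {"grip":1,"translation":[3.9,1.7,0],"delta_rot":[0,0,0]},
    {"grip":1,"translation":[3.9,1.7,0],"delta_rot":[0,0,0]}
  ]
}}

```text
time_s: 18.35
eef_pos: [0.5353, -0.1339, 0.2374]
tcp_rot: [0.722, 0.692, -0.0, -0.0]
force: [0.2, -0.5, -0.1]
grip_width: 1.0
```

Emit:
{"api": "jog_arm", "payload": {
  "motion": [
    {"grip":1,"translation":[3.9,1.8,0],"delta_rot":[0,0,0]},
    {"grip":1,"translation":[3.9,1.8,0],"delta_rot":[0,0,0]},
    {"grip":1,"translation":[3.9,1.7,0],"delta_rot":[0,0,0]},
    {"grip":1,"translation":[3.9,1.7,0],"delta_rot":[0,0,0]},
    {"grip":1,"translation":[4.1,1.7,0],"delta_rot":[0,0,0]}
  ]
}}

```text
time_s: 18.85
eef_pos: [0.6307, 0.0591, 0.2373]
tcp_rot: [0.722, 0.692, -0.0, -0.0]
force: [1.1, -0.5, 1.4]
grip_width: 1.004
```

Emit:
{"api": "jog_arm", "payload": {
  "motion": [
    {"grip":1,"translation":[0,0,0],"delta_rot":[0,0,0]},
    {"grip":1,"translation":[0,0,0],"delta_rot":[0,0,0]},
    {"grip":1,"translation":[0,0,0],"delta_rot":[0,0,0]},
    {"grip":1,"translation":[0,0,0],"delta_rot":[0,0,0]},
    {"grip":1,"translation":[0,0,0],"delta_rot":[0,0,0]}
  ]
}}

```text
time_s: 19.35
eef_pos: [0.6302, 0.0565, 0.2375]
tcp_rot: [0.723, 0.691, -0.0, 0.0]
force: [-0.2, 0.6, -0.2]
grip_width: 1.004
```

Run:
```python
from h import *
c=grab('wrist'); s=ctrl.observe(); p=s['eef_pos'];print(s['time_s'],p)
b=grab('scene'); 
g=np.vstack([cv2.resize(c['image'],(400,300)),cv2.resize(b['image'],(400,300),interpolation=cv2.INTER_AREA)])
cv2.imwrite('pics/w5.png',g[:,:,::-1])
print((proj(c,[p[0],p[1],.195])+.5)/1.28-.5)
```

```text
19.4 [0.63025965 0.05657104 0.23747132]
[198.37437647 171.20322386]
```

View pics/w5.png

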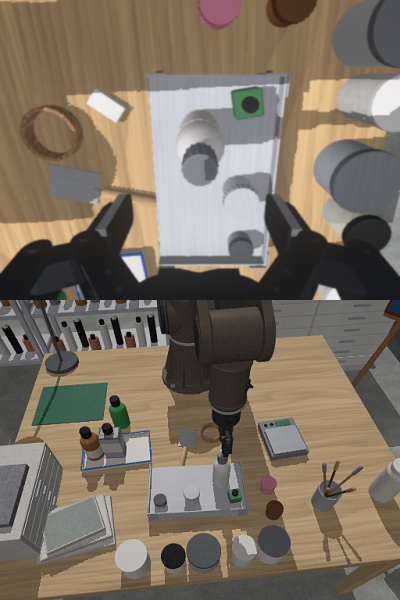

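The tin and the stout stand upright in the tray. The tall bottle's cap is at (200,168), about 2 mm from the TCP's axis, so I grasp it.

Emit:
{"api": "jog_arm", "payload": {
  "motion": [
    {"grip":1,"translation":[0.2,0.1,3],"delta_rot":[0,0,0]},
    {"grip":1,"translation":[0,0,3],"delta_rot":[0,0,0]},
    {"grip":1,"translation":[0,0,1.3],"delta_rot":[0,0,0]},
    {"grip":1,"translation":[0,0,0.4],"delta_rot":[0,0,0]},
    {"grip":1,"translation":[0,0,0],"delta_rot":[0,0,0]}
  ]
}}

```text
time_s: 19.95
eef_pos: [0.6317, 0.0593, 0.1605]
tcp_rot: [0.722, 0.692, -0.0, -0.0]
force: [-1.2, 0.2, -0.3]
grip_width: 0.997
```

Emit:
{"api": "jog_arm", "payload": {
  "motion": [
    {"grip":-1,"translation":[0,0,0],"delta_rot":[0,0,0]},
    {"grip":-1,"translation":[0,0,0],"delta_rot":[0,0,0]},
    {"grip":-1,"translation":[0,0,0],"delta_rot":[0,0,0]},
    {"grip":-1,"translation":[0,0,0],"delta_rot":[0,0,0]},
    {"grip":-1,"translation":[0,0,0],"delta_rot":[0,0,0]}
  ]
}}

```text
time_s: 20.45
eef_pos: [0.6319, 0.0595, 0.1611]
tcp_rot: [0.722, 0.692, 0.0, 0.0]
force: [-1.7, -0.7, 7.4]
grip_width: 0.356
```

Emit:
{"api": "jog_arm", "payload": {
  "motion": [
    {"grip":-1,"translation":[0,0,0],"delta_rot":[0,0,0]},
    {"grip":-1,"translation":[0,0,0],"delta_rot":[0,0,0]},
    {"grip":-1,"translation":[0,0,0],"delta_rot":[0,0,0]},
    {"grip":-1,"translation":[0,0,0],"delta_rot":[0,0,0]},
    {"grip":-1,"translation":[0,0,0],"delta_rot":[0,0,0]}
  ]
}}

```text
time_s: 20.95
eef_pos: [0.6319, 0.0595, 0.1611]
tcp_rot: [0.722, 0.692, 0.0, 0.0]
force: [-1.4, -0.3, 6.8]
grip_width: 0.357
```

Emit:
{"api": "jog_arm", "payload": {
  "motion": [
    {"grip":-1,"translation":[0,0,-0.5],"delta_rot":[0,0,0]},
    {"grip":-1,"translation":[0,0,-1.5],"delta_rot":[0,0,0]},
    {"grip":-1,"translation":[0,0,-2.5],"delta_rot":[0,0,0]},
    {"grip":-1,"translation":[0,0,-2],"delta_rot":[0,0,0]},
    {"grip":-1,"translation":[0,0,-0.5],"delta_rot":[0,0,0]}
  ]
}}

```text
time_s: 21.45
eef_pos: [0.6328, 0.0595, 0.2336]
tcp_rot: [0.722, 0.692, 0.002, 0.001]
force: [-0.4, -0.3, -2.9]
grip_width: 0.359
```

Emit:
{"api": "jog_arm", "payload": {
  "motion": [
    {"grip":-1,"translation":[-0.9,-0.5,0],"delta_rot":[0,0,0]},
    {"grip":-1,"translation":[-1.8,-1.0,0],"delta_rot":[0,0,0]},
    {"grip":-1,"translation":[-2.7,-1.6,0],"delta_rot":[0,0,0]},
    {"grip":-1,"translation":[-3.2,-1.9,0],"delta_rot":[0,0,0]},
    {"grip":-1,"translation":[-3.2,-1.9,0],"delta_rot":[0,0,0]}
  ]
}}

```text
time_s: 21.95
eef_pos: [0.5548, -0.0573, 0.229]
tcp_rot: [0.722, 0.692, -0.001, -0.001]
force: [0.2, -0.7, -1.4]
grip_width: 0.36
```

Emit:
{"api": "jog_arm", "payload": {
  "motion": [
    {"grip":-1,"translation":[-3.2,-1.9,0],"delta_rot":[0,0,0]},
    {"grip":-1,"translation":[-3.2,-1.9,0],"delta_rot":[0,0,0]},
    {"grip":-1,"translation":[-3.2,-1.9,0],"delta_rot":[0,0,0]},
    {"grip":-1,"translation":[-3.2,-1.9,0],"delta_rot":[0,0,0]},
    {"grip":-1,"translation":[-2.7,-1.6,0],"delta_rot":[0,0,0]}
  ]
}}

```text
time_s: 22.45
eef_pos: [0.4557, -0.208, 0.2293]
tcp_rot: [0.722, 0.691, -0.001, -0.001]
force: [-0.0, -0.4, -2.3]
grip_width: 0.36
```

Emit:
{"api": "jog_arm", "payload": {
  "motion": [
    {"grip":-1,"translation":[-1.9,-1.1,0],"delta_rot":[0,0,0]},
    {"grip":-1,"translation":[-1.9,-0.9,0],"delta_rot":[0,0,0]},
    {"grip":-1,"translation":[0,0,0],"delta_rot":[0,0,0]},
    {"grip":-1,"translation":[0,0,2],"delta_rot":[0,0,0]},
    {"grip":-1,"translation":[0,0,2.5],"delta_rot":[0,0,0]}
  ]
}}

```text
time_s: 22.95
eef_pos: [0.4365, -0.2439, 0.1849]
tcp_rot: [0.722, 0.691, 0.0, 0.0]
force: [1.4, 0.7, -2.1]
grip_width: 0.356
```

Emit:
{"api": "jog_arm", "payload": {
  "motion": [
    {"grip":-1,"translation":[0,0,2.5],"delta_rot":[0,0,0]},
    {"grip":-1,"translation":[0,0,1.5],"delta_rot":[0,0,0]},
    {"grip":-1,"translation":[0,0,0.6],"delta_rot":[0,0,0]},
    {"grip":-1,"translation":[0,0,0.3],"delta_rot":[0,0,0]},
    {"grip":-1,"translation":[0,0,0],"delta_rot":[0,0,0]}
  ]
}}

```text
time_s: 23.45
eef_pos: [0.4371, -0.2435, 0.1363]
tcp_rot: [0.722, 0.692, -0.0, -0.0]
force: [0.5, 0.1, -1.8]
grip_width: 0.361
```

Emit:
{"api": "jog_arm", "payload": {
  "motion": [
    {"grip":-1,"translation":[0,0,0.1],"delta_rot":[0,0,0]},
    {"grip":-1,"translation":[0,0,0],"delta_rot":[0,0,0]},
    {"grip":-1,"translation":[0,0,0],"delta_rot":[0,0,0]},
    {"grip":-1,"translation":[0,0,0],"delta_rot":[0,0,0]},
    {"grip":-1,"translation":[0,0,0],"delta_rot":[0,0,0]}
  ]
}}

```text
time_s: 23.95
eef_pos: [0.4374, -0.2436, 0.1355]
tcp_rot: [0.722, 0.692, 0.0, 0.0]
force: [-0.7, -0.2, -1.6]
grip_width: 0.358
```

Emit:
{"api": "jog_arm", "payload": {
  "motion": [
    {"grip":-1,"translation":[0,0,0.1],"delta_rot":[0,0,0]},
    {"grip":-1,"translation":[0,0,0],"delta_rot":[0,0,0]},
    {"grip":1,"translation":[0,0,0],"delta_rot":[0,0,0]},
    {"grip":1,"translation":[0,0,0],"delta_rot":[0,0,0]},
    {"grip":1,"translation":[0,0,0],"delta_rot":[0,0,0]}
  ]
}}

```text
time_s: 24.45
eef_pos: [0.4374, -0.2435, 0.1343]
tcp_rot: [0.722, 0.692, 0.0, 0.0]
force: [0.4, 0.1, 0.2]
grip_width: 0.853
```

Emit:
{"api": "jog_arm", "payload": {
  "motion": [
    {"grip":1,"translation":[0,0,0],"delta_rot":[0,0,0]},
    {"grip":1,"translation":[0,0,0],"delta_rot":[0,0,0]},
    {"grip":1,"translation":[0,0,-1],"delta_rot":[0,0,0]},
    {"grip":1,"translation":[0,0,-2],"delta_rot":[0,0,0]},
    {"grip":1,"translation":[0,0,-4],"delta_rot":[0,0,0]}
  ]
}}

```text
time_s: 24.95
eef_pos: [0.436, -0.2427, 0.2038]
tcp_rot: [0.722, 0.692, -0.001, -0.002]
force: [1.0, 0.6, 0.4]
grip_width: 1.0
```

Emit:
{"api": "jog_arm", "payload": {
  "motion": [
    {"grip":1,"translation":[0,0,-4],"delta_rot":[0,0,0]},
    {"grip":1,"translation":[0,0,0],"delta_rot":[0,0,0.14]},
    {"grip":1,"translation":[0,0,0],"delta_rot":[0,0,0.14]},
    {"grip":1,"translation":[0,0,0],"delta_rot":[0,0,0.14]},
    {"grip":1,"translation":[0,0,0],"delta_rot":[0,0,0.14]}
  ]
}}

```text
time_s: 25.45
eef_pos: [0.4373, -0.2435, 0.2452]
tcp_rot: [0.887, 0.463, 0.0, 0.0]
force: [0.5, -0.7, -0.0]
grip_width: 0.999
```

Emit:
{"api": "jog_arm", "payload": {
  "motion": [
    {"grip":1,"translation":[0,0,0],"delta_rot":[0,0,0.14]},
    {"grip":1,"translation":[0,0,0],"delta_rot":[0,0,0.14]},
    {"grip":1,"translation":[0,0,0],"delta_rot":[0,0,0.14]},
    {"grip":1,"translation":[0,0,0],"delta_rot":[0,0,0.14]},
    {"grip":1,"translation":[0,0,0],"delta_rot":[0,0,0.14]}
  ]
}}

```text
time_s: 25.95
eef_pos: [0.4373, -0.2435, 0.245]
tcp_rot: [0.991, 0.131, 0.0, 0.0]
force: [-0.4, 0.0, 0.1]
grip_width: 1.002
```

Emit:
{"api": "jog_arm", "payload": {
  "motion": [
    {"grip":1,"translation":[0,0,0],"delta_rot":[0,0,0.14]},
    {"grip":1,"translation":[0,0,0],"delta_rot":[0,0,0.126]},
    {"grip":1,"translation":[3.2,-2.5,0],"delta_rot":[0,0,0]},
    {"grip":1,"translation":[3.2,-2.5,0],"delta_rot":[0,0,0]},
    {"grip":1,"translation":[3.2,-2.5,0],"delta_rot":[0,0,0]}
  ]
}}

```text
time_s: 26.45
eef_pos: [0.5342, -0.1676, 0.2452]
tcp_rot: [1.0, 0.0, 0.0, 0.0]
force: [-0.2, -1.6, 0.1]
grip_width: 0.997
```

Emit:
{"api": "jog_arm", "payload": {
  "motion": [
    {"grip":1,"translation":[3.2,-2.5,0],"delta_rot":[0,0,0]},
    {"grip":1,"translation":[3.2,-2.5,0],"delta_rot":[0,0,0]},
    {"grip":1,"translation":[3.2,-2.5,0],"delta_rot":[0,0,0]},
    {"grip":1,"translation":[3.1,-2.3,0],"delta_rot":[0,0,0]},
    {"grip":1,"translation":[3.1,-2.3,0],"delta_rot":[0,0,0]}
  ]
}}

```text
time_s: 26.95
eef_pos: [0.692, -0.0457, 0.2451]
tcp_rot: [1.0, 0.001, 0.0, 0.0]
force: [0.2, -0.0, 0.1]
grip_width: 1.002
```

Emit:
{"api": "jog_arm", "payload": {
  "motion": [
    {"grip":1,"translation":[0,0,3],"delta_rot":[0,0,0]},
    {"grip":1,"translation":[0,0,3],"delta_rot":[0,0,0]},
    {"grip":1,"translation":[0,0,3],"delta_rot":[0,0,0]},
    {"grip":1,"translation":[0,0,0],"delta_rot":[0,0,0]},
    {"grip":1,"translation":[0,0,0],"delta_rot":[0,0,0]}
  ]
}}

```text
time_s: 27.45
eef_pos: [0.691, -0.0471, 0.1551]
tcp_rot: [1.0, 0.001, -0.0, -0.0]
force: [-0.1, 0.1, 0.7]
grip_width: 1.002
```

Run:
```python
from h import *
c=grab('wrist'); s=ctrl.observe(); p=s['eef_pos'];print(s['time_s'],p,s['tcp_rot'])
b=grab('scene'); 
g=np.vstack([cv2.resize(c['image'],(400,300)),cv2.resize(b['image'],(400,300),interpolation=cv2.INTER_AREA)])
cv2.imwrite('pics/w6.png',g[:,:,::-1])
f=lambda q:(np.array(q)+.5)/1.28-.5
print(f(proj(c,[p[0],p[1],.08])),f(proj(c,[.691,-.048,.08])))
print('px/mm',f(proj(c,[.701,-.048,.08]))-f(proj(c,[.691,-.048,.08])),f(proj(c,[.691,-.038,.08]))-f(proj(c,[.691,-.048,.08])))
```

```text
27.5 [ 0.69171609 -0.04720417  0.15608419] [9.99999343e-01 8.57330890e-04 7.56004984e-04 8.43702763e-05]
[199.02977337 157.02825093] [199.81464507 157.69464352]
px/mm [ 0.04421101 -9.40114921] [-9.89235406 -0.02127594]
```

View pics/w6.png

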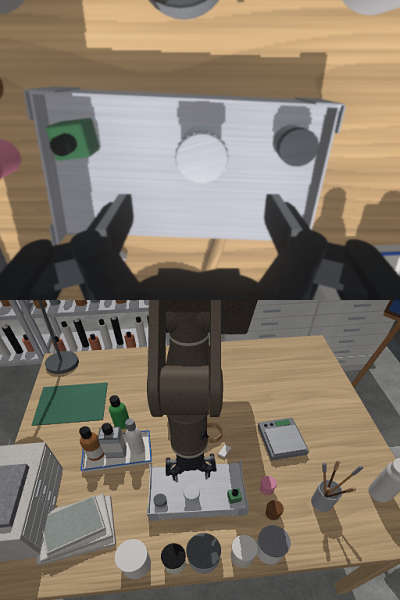

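All three stand upright in the tray. The jar's lid is at (202,158), against the TCP at (199,157), so I shift 3 mm to -y, go down and grasp.

Emit:
{"api": "jog_arm", "payload": {
  "motion": [
    {"grip":1,"translation":[-0.1,0.3,3.5],"delta_rot":[0,0,0]},
    {"grip":1,"translation":[0,0,3.5],"delta_rot":[0,0,0]},
    {"grip":1,"translation":[0,0,2],"delta_rot":[0,0,0]},
    {"grip":1,"translation":[0,0,1],"delta_rot":[0,0,0]},
    {"grip":1,"translation":[0,0,0.4],"delta_rot":[0,0,0]}
  ]
}}

```text
time_s: 28.05
eef_pos: [0.6905, -0.0502, 0.0509]
tcp_rot: [1.0, 0.001, 0.0, 0.0]
force: [-0.8, 0.1, -0.5]
grip_width: 0.998
```

Emit:
{"api": "jog_arm", "payload": {
  "motion": [
    {"grip":1,"translation":[0,0,0],"delta_rot":[0,0,0]},
    {"grip":-1,"translation":[0,0,0],"delta_rot":[0,0,0]},
    {"grip":-1,"translation":[0,0,0],"delta_rot":[0,0,0]},
    {"grip":-1,"translation":[0,0,0],"delta_rot":[0,0,0]},
    {"grip":-1,"translation":[0,0,0],"delta_rot":[0,0,0]}
  ]
}}

```text
time_s: 28.55
eef_pos: [0.6907, -0.0501, 0.0519]
tcp_rot: [1.0, 0.001, 0.001, 0.0]
force: [-3.1, 0.7, 10.7]
grip_width: 0.613
```

Emit:
{"api": "jog_arm", "payload": {
  "motion": [
    {"grip":-1,"translation":[0,0,0],"delta_rot":[0,0,0]},
    {"grip":-1,"translation":[0,0,0],"delta_rot":[0,0,0]},
    {"grip":-1,"translation":[0,0,0],"delta_rot":[0,0,0]},
    {"grip":-1,"translation":[0,0,0],"delta_rot":[0,0,0]},
    {"grip":-1,"translation":[0,0,0],"delta_rot":[0,0,0]}
  ]
}}

```text
time_s: 29.05
eef_pos: [0.6907, -0.0501, 0.0518]
tcp_rot: [1.0, 0.001, 0.001, 0.0]
force: [-2.3, 0.6, 11.1]
grip_width: 0.613
```

Emit:
{"api": "jog_arm", "payload": {
  "motion": [
    {"grip":-1,"translation":[0,0,-0.5],"delta_rot":[0,0,0]},
    {"grip":-1,"translation":[0,0,-1.5],"delta_rot":[0,0,0]},
    {"grip":-1,"translation":[0,0,-2.5],"delta_rot":[0,0,0]},
    {"grip":-1,"translation":[0,0,-2.5],"delta_rot":[0,0,0]},
    {"grip":-1,"translation":[0,0,-1],"delta_rot":[0,0,0]}
  ]
}}

```text
time_s: 29.55
eef_pos: [0.6914, -0.0502, 0.1338]
tcp_rot: [1.0, 0.001, 0.002, 0.0]
force: [0.0, 0.3, -1.0]
grip_width: 0.613
```

Emit:
{"api": "jog_arm", "payload": {
  "motion": [
    {"grip":-1,"translation":[-0.6,-1.1,0],"delta_rot":[0,0,0]},
    {"grip":-1,"translation":[-1.2,-2.1,0],"delta_rot":[0,0,0]},
    {"grip":-1,"translation":[-1.7,-3,0],"delta_rot":[0,0,0]},
    {"grip":-1,"translation":[-2,-3.5,0],"delta_rot":[0,0,0]},
    {"grip":-1,"translation":[-2,-3.5,0],"delta_rot":[0,0,0]}
  ]
}}

```text
time_s: 30.05
eef_pos: [0.6126, 0.0832, 0.1292]
tcp_rot: [1.0, 0.001, -0.001, -0.0]
force: [0.2, 0.4, -1.4]
grip_width: 0.614
```

Emit:
{"api": "jog_arm", "payload": {
  "motion": [
    {"grip":-1,"translation":[-2,-3.5,0],"delta_rot":[0,0,0]},
    {"grip":-1,"translation":[-2,-3.5,0],"delta_rot":[0,0,0]},
    {"grip":-1,"translation":[-2,-3.5,0],"delta_rot":[0,0,0]},
    {"grip":-1,"translation":[-2,-3.5,0],"delta_rot":[0,0,0]},
    {"grip":-1,"translation":[-2,-3.5,0],"delta_rot":[0,0,0]}
  ]
}}

```text
time_s: 30.55
eef_pos: [0.5121, 0.2579, 0.1294]
tcp_rot: [1.0, 0.001, -0.001, 0.0]
force: [0.4, 0.2, -1.8]
grip_width: 0.611
```

Emit:
{"api": "jog_arm", "payload": {
  "motion": [
    {"grip":-1,"translation":[-1.7,-3,0],"delta_rot":[0,0,0]},
    {"grip":-1,"translation":[-1.4,-2.4,0],"delta_rot":[0,0,0]},
    {"grip":-1,"translation":[-0.8,-1.4,0],"delta_rot":[0,0,0]},
    {"grip":-1,"translation":[-0.5,-0.8,0],"delta_rot":[0,0,0]},
    {"grip":-1,"translation":[0,0,0],"delta_rot":[0,0,0]}
  ]
}}

```text
time_s: 31.05
eef_pos: [0.4695, 0.3329, 0.1299]
tcp_rot: [1.0, 0.001, -0.0, 0.0]
force: [0.0, -0.0, -1.6]
grip_width: 0.611
```

Run:
```python
from h import *
c=grab('wrist'); s=ctrl.observe(); p=s['eef_pos'];print(s['time_s'],p,s['grip_width'])
b=grab('top'); import pickle; pickle.dump((c,b),open('pan.pkl','wb'))
g=np.vstack([cv2.resize(c['image'],(400,300)),cv2.resize(b['image'][100:292,0:256],(400,300),interpolation=cv2.INTER_CUBIC)])
cv2.imwrite('pics/w7.png',g[:,:,::-1])
```

```text
31.1 [0.47010664 0.33228004 0.12998251] 0.610311793655258
```

View pics/w7.png

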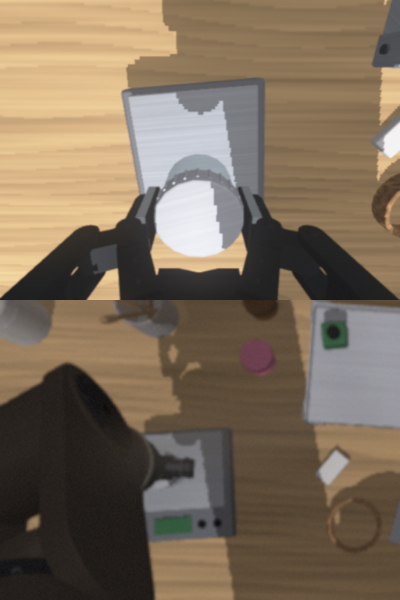

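Run:
```python
from h import *
import pickle
c,_=pickle.load(open('pan.pkl','rb')); a,b=pickle.load(open('start.pkl','rb'))
f=lambda p,k:((p[0]+.5)*k-.5,(p[1]+.5)*k-.5)
P=onz(c,*f((130,98),1.28),.039);Q=onz(c,*f((259,86),1.28),.039); d=P-Q; print(P,Q,np.linalg.norm(d))
d/=np.linalg.norm(d); n=np.array([d[1],-d[0],0]); n*=-np.sign(n[0]); print('centre wrist',(P+Q)/2+n*.0625)
T=[onz(b,*f(p,.64),.039) for p in((223,364),(145,367),(142,292),(223,288))]; print('top',np.mean(T,0)); 
S=[onz(a,*f(p,.64),.039) for p in((526,256),(588,247),(613,298),(547,310))]; print('scene',np.mean(S,0))
print('body', [onz(c,*f(p,1.28),.03) for p in((123,92),(265,79))])
```

```text
[0.52682752 0.40176406 0.039     ] [0.53881394 0.27420425 0.039     ] 0.1281217396987719
centre wrist [0.47059485 0.33213697 0.039     ]
top [0.47107356 0.33145082 0.039     ]
scene [0.475441   0.33038112 0.039     ]
body [array([0.53191703, 0.41101195, 0.03      ]), array([0.54518524, 0.26644369, 0.03      ])]
```

The pan's centre is at (0.471,0.332) by the wrist and top views, with scene within 5 mm; the jar is above it, so I lower it.

Emit:
{"api": "jog_arm", "payload": {
  "motion": [
    {"grip":-1,"translation":[0,0,2],"delta_rot":[0,0,0]},
    {"grip":-1,"translation":[0,0,2.5],"delta_rot":[0,0,0]},
    {"grip":-1,"translation":[0,0,1.5],"delta_rot":[0,0,0]},
    {"grip":-1,"translation":[0,0,0.6],"delta_rot":[0,0,0]},
    {"grip":-1,"translation":[0,0,0.1],"delta_rot":[0,0,0]}
  ]
}}

```text
time_s: 31.65
eef_pos: [0.4705, 0.3316, 0.0628]
tcp_rot: [1.0, 0.0, -0.0, 0.0]
force: [-0.2, -0.5, -1.5]
grip_width: 0.616
```

Emit:
{"api": "jog_arm", "payload": {
  "motion": [
    {"grip":-1,"translation":[0,0,0.1],"delta_rot":[0,0,0]},
    {"grip":-1,"translation":[0,0,0],"delta_rot":[0,0,0]},
    {"grip":-1,"translation":[0,0,0],"delta_rot":[0,0,0]},
    {"grip":-1,"translation":[0,0,0],"delta_rot":[0,0,0]},
    {"grip":-1,"translation":[0,0,0],"delta_rot":[0,0,0]}
  ]
}}

```text
time_s: 32.15
eef_pos: [0.4704, 0.3327, 0.0626]
tcp_rot: [1.0, 0.001, 0.0, -0.0]
force: [-0.1, -0.4, -2.4]
grip_width: 0.617
```

Emit:
{"api": "jog_arm", "payload": {
  "motion": [
    {"grip":-1,"translation":[0,0,0.1],"delta_rot":[0,0,0]},
    {"grip":-1,"translation":[0,0,0.1],"delta_rot":[0,0,0]},
    {"grip":-1,"translation":[0,0,0],"delta_rot":[0,0,0]},
    {"grip":-1,"translation":[0,0,0],"delta_rot":[0,0,0]},
    {"grip":-1,"translation":[0,0,0],"delta_rot":[0,0,0]}
  ]
}}

```text
time_s: 32.65
eef_pos: [0.4703, 0.3327, 0.0609]
tcp_rot: [1.0, 0.001, 0.0, -0.0]
force: [-3.0, -1.9, 11.9]
grip_width: 0.612
```

Emit:
{"api": "jog_arm", "payload": {
  "motion": [
    {"grip":1,"translation":[0,0,0],"delta_rot":[0,0,0]},
    {"grip":1,"translation":[0,0,0],"delta_rot":[0,0,0]},
    {"grip":1,"translation":[0,0,0],"delta_rot":[0,0,0]},
    {"grip":1,"translation":[0,0,0],"delta_rot":[0,0,0]},
    {"grip":1,"translation":[0,0,0],"delta_rot":[0,0,0]}
  ]
}}

```text
time_s: 33.15
eef_pos: [0.4703, 0.3325, 0.0602]
tcp_rot: [1.0, 0.001, -0.0, 0.0]
force: [-0.0, -0.4, -0.2]
grip_width: 1.001
```

Emit:
{"api": "jog_arm", "payload": {
  "motion": [
    {"grip":1,"translation":[0,0,-2],"delta_rot":[0,0,0]},
    {"grip":1,"translation":[0,0,-4],"delta_rot":[0,0,0]},
    {"grip":1,"translation":[0,0,-4],"delta_rot":[0,0,0]},
    {"grip":1,"translation":[0,0,-4],"delta_rot":[0,0,0]},
    {"grip":1,"translation":[0,0,-4],"delta_rot":[0,0,0]}
  ]
}}

```text
time_s: 33.65
eef_pos: [0.47, 0.3324, 0.242]
tcp_rot: [1.0, 0.001, -0.0, 0.0]
force: [1.3, 0.0, -0.6]
grip_width: 0.999
```

Emit:
{"api": "jog_arm", "payload": {
  "motion": [
    {"grip":1,"translation":[0,0,0],"delta_rot":[0,0,-0.14]},
    {"grip":1,"translation":[0,0,0],"delta_rot":[0,0,-0.14]},
    {"grip":1,"translation":[0,0,0],"delta_rot":[0,0,-0.14]},
    {"grip":1,"translation":[0,0,0],"delta_rot":[0,0,-0.14]},
    {"grip":1,"translation":[0,0,0],"delta_rot":[0,0,-0.14]}
  ]
}}

```text
time_s: 34.15
eef_pos: [0.4702, 0.3325, 0.2403]
tcp_rot: [0.938, 0.346, -0.0, 0.0]
force: [0.2, 0.6, 0.4]
grip_width: 0.998
```

Emit:
{"api": "jog_arm", "payload": {
  "motion": [
    {"grip":1,"translation":[0,0,0],"delta_rot":[0,0,-0.14]},
    {"grip":1,"translation":[0,0,0],"delta_rot":[0,0,-0.14]},
    {"grip":1,"translation":[0,0,0],"delta_rot":[0,0,-0.14]},
    {"grip":1,"translation":[0,0,0],"delta_rot":[0,0,-0.14]},
    {"grip":1,"translation":[0,0,0],"delta_rot":[0,0,-0.14]}
  ]
}}

```text
time_s: 34.65
eef_pos: [0.4702, 0.3325, 0.2402]
tcp_rot: [0.762, 0.647, -0.0, -0.0]
force: [0.4, -0.8, 0.5]
grip_width: 0.999
```

Emit:
{"api": "jog_arm", "payload": {
  "motion": [
    {"grip":1,"translation":[0,0,0],"delta_rot":[0,0,-0.126]},
    {"grip":1,"translation":[-4.1,0.4,0],"delta_rot":[0,0,0]},
    {"grip":1,"translation":[-4.1,0.4,0],"delta_rot":[0,0,0]},
    {"grip":1,"translation":[-4.1,0.4,0],"delta_rot":[0,0,0]},
    {"grip":1,"translation":[-4.1,0.4,0],"delta_rot":[0,0,0]}
  ]
}}

```text
time_s: 35.15
eef_pos: [0.4789, 0.1666, 0.2403]
tcp_rot: [0.722, 0.692, 0.0, 0.0]
force: [0.4, 0.5, -1.0]
grip_width: 0.997
```

Emit:
{"api": "jog_arm", "payload": {
  "motion": [
    {"grip":1,"translation":[-4.1,0.4,0],"delta_rot":[0,0,0]},
    {"grip":1,"translation":[-4.1,0.4,0],"delta_rot":[0,0,0]},
    {"grip":1,"translation":[-4.1,0.4,0],"delta_rot":[0,0,0]},
    {"grip":1,"translation":[-4.1,-0.5,0],"delta_rot":[0,0,0]},
    {"grip":1,"translation":[-4.1,-0.5,0],"delta_rot":[0,0,0]}
  ]
}}

```text
time_s: 35.65
eef_pos: [0.472, -0.0385, 0.2403]
tcp_rot: [0.722, 0.692, 0.0, 0.0]
force: [1.4, 0.0, -0.1]
grip_width: 0.999
```

Emit:
{"api": "jog_arm", "payload": {
  "motion": [
    {"grip":1,"translation":[-4.1,-0.5,0],"delta_rot":[0,0,0]},
    {"grip":1,"translation":[-4.1,-0.5,0],"delta_rot":[0,0,0]},
    {"grip":1,"translation":[-4.1,-0.5,0],"delta_rot":[0,0,0]},
    {"grip":1,"translation":[-4.1,-0.5,0],"delta_rot":[0,0,0]},
    {"grip":1,"translation":[-4.4,-0.5,0],"delta_rot":[0,0,0]}
  ]
}}

```text
time_s: 36.15
eef_pos: [0.4379, -0.2451, 0.2404]
tcp_rot: [0.722, 0.692, 0.0, 0.0]
force: [0.3, -0.1, -0.7]
grip_width: 1.002
```

Emit:
{"api": "jog_arm", "payload": {
  "motion": [
    {"grip":1,"translation":[0,0,0],"delta_rot":[0,0,0]},
    {"grip":1,"translation":[0,0,0],"delta_rot":[0,0,0]},
    {"grip":1,"translation":[0,0,0],"delta_rot":[0,0,0]},
    {"grip":1,"translation":[0,0,0],"delta_rot":[0,0,0]},
    {"grip":1,"translation":[0,0,0],"delta_rot":[0,0,0]}
  ]
}}

```text
time_s: 36.65
eef_pos: [0.4387, -0.2427, 0.2403]
tcp_rot: [0.722, 0.692, 0.0, -0.0]
force: [0.3, 0.3, -0.1]
grip_width: 0.999
```

Run:
```python
from h import *
c=grab('wrist'); s=ctrl.observe(); p=s['eef_pos'];print(s['time_s'],p,s['tcp_rot'])
b=grab('scene'); 
g=np.vstack([cv2.resize(c['image'],(400,300)),cv2.resize(b['image'],(400,300),interpolation=cv2.INTER_AREA)])
cv2.imwrite('pics/w8.png',g[:,:,::-1])
f=lambda q:(np.array(q)+.5)/1.28-.5
print('tcp',f(proj(c,[p[0],p[1],.17])),'tall',f(proj(c,[.4374,-.2435,.17])),'jar lid expected scene',f(proj(b,[.4705,.3322,.089])))
```

```text
36.7 [ 0.43873625 -0.24282916  0.24037639] [7.21658172e-01 6.92249580e-01 1.76567716e-05 4.71081820e-05]
tcp [198.29679597 160.04112805] tall [196.98054533 160.7229181 ] jar lid expected scene [286.86421059 128.91616085]
```

View pics/w8.png

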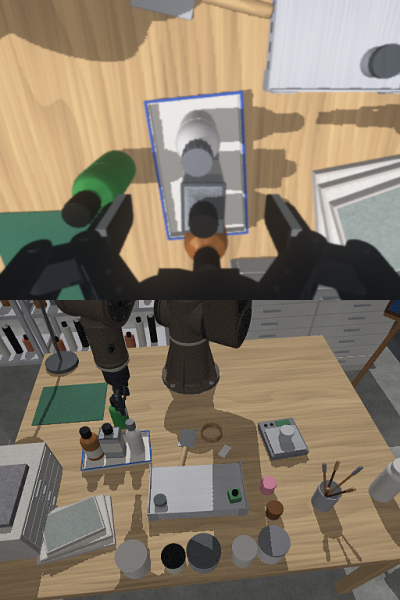

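The jar stands on the pan at about (286,132) in the lower picture. The three are upright in the tray, and the tall cap is at (197,161) as predicted, so I return the tall bottle first.

Emit:
{"api": "jog_arm", "payload": {
  "motion": [
    {"grip":1,"translation":[-0.1,-0.1,3],"delta_rot":[0,0,0]},
    {"grip":1,"translation":[0,0,4],"delta_rot":[0,0,0]},
    {"grip":1,"translation":[0,0,2.5],"delta_rot":[0,0,0]},
    {"grip":1,"translation":[0,0,1],"delta_rot":[0,0,0]},
    {"grip":1,"translation":[0,0,0],"delta_rot":[0,0,0]}
  ]
}}

```text
time_s: 37.25
eef_pos: [0.437, -0.2441, 0.1345]
tcp_rot: [0.722, 0.692, -0.0, -0.001]
force: [-0.3, 0.7, -0.2]
grip_width: 1.0
```

Emit:
{"api": "jog_arm", "payload": {
  "motion": [
    {"grip":-1,"translation":[0,0,0],"delta_rot":[0,0,0]},
    {"grip":-1,"translation":[0,0,0],"delta_rot":[0,0,0]},
    {"grip":-1,"translation":[0,0,0],"delta_rot":[0,0,0]},
    {"grip":-1,"translation":[0,0,0],"delta_rot":[0,0,0]},
    {"grip":-1,"translation":[0,0,0],"delta_rot":[0,0,0]}
  ]
}}

```text
time_s: 37.75
eef_pos: [0.4379, -0.2449, 0.1363]
tcp_rot: [0.722, 0.692, 0.0, 0.001]
force: [-1.5, 0.9, 12.7]
grip_width: 0.361
```

Emit:
{"api": "jog_arm", "payload": {
  "motion": [
    {"grip":-1,"translation":[0,0,0],"delta_rot":[0,0,0]},
    {"grip":-1,"translation":[0,0,0],"delta_rot":[0,0,0]},
    {"grip":-1,"translation":[0,0,0],"delta_rot":[0,0,0]},
    {"grip":-1,"translation":[0,0,0],"delta_rot":[0,0,0]},
    {"grip":-1,"translation":[0,0,0],"delta_rot":[0,0,0]}
  ]
}}

```text
time_s: 38.25
eef_pos: [0.4379, -0.2449, 0.1363]
tcp_rot: [0.722, 0.692, 0.0, 0.001]
force: [-1.4, 0.7, 12.2]
grip_width: 0.359
```

Emit:
{"api": "jog_arm", "payload": {
  "motion": [
    {"grip":-1,"translation":[0,0,-1],"delta_rot":[0,0,0]},
    {"grip":-1,"translation":[0,0,-2.5],"delta_rot":[0,0,0]},
    {"grip":-1,"translation":[0,0,-3],"delta_rot":[0,0,0]},
    {"grip":-1,"translation":[0,0,-2.5],"delta_rot":[0,0,0]},
    {"grip":-1,"translation":[0,0,-1],"delta_rot":[0,0,0]}
  ]
}}

```text
time_s: 38.75
eef_pos: [0.4383, -0.2451, 0.2381]
tcp_rot: [0.722, 0.692, 0.0, 0.002]
force: [-0.1, -0.5, -3.0]
grip_width: 0.354
```

Emit:
{"api": "jog_arm", "payload": {
  "motion": [
    {"grip":-1,"translation":[0.9,0.5,0],"delta_rot":[0,0,0]},
    {"grip":-1,"translation":[1.8,1.0,0],"delta_rot":[0,0,0]},
    {"grip":-1,"translation":[2.7,1.6,0],"delta_rot":[0,0,0]},
    {"grip":-1,"translation":[3.2,1.9,0],"delta_rot":[0,0,0]},
    {"grip":-1,"translation":[3.2,1.9,0],"delta_rot":[0,0,0]}
  ]
}}

```text
time_s: 39.25
eef_pos: [0.5114, -0.1277, 0.2338]
tcp_rot: [0.722, 0.691, -0.0, -0.001]
force: [0.9, -1.0, -0.8]
grip_width: 0.361
```

Emit:
{"api": "jog_arm", "payload": {
  "motion": [
    {"grip":-1,"translation":[3.2,1.9,0],"delta_rot":[0,0,0]},
    {"grip":-1,"translation":[3.2,1.9,0],"delta_rot":[0,0,0]},
    {"grip":-1,"translation":[3.2,1.9,0],"delta_rot":[0,0,0]},
    {"grip":-1,"translation":[3.2,1.9,0],"delta_rot":[0,0,0]},
    {"grip":-1,"translation":[2.7,1.6,0],"delta_rot":[0,0,0]}
  ]
}}

```text
time_s: 39.75
eef_pos: [0.6101, 0.0239, 0.2335]
tcp_rot: [0.722, 0.692, -0.001, -0.001]
force: [0.2, -0.2, -1.5]
grip_width: 0.358
```

Emit:
{"api": "jog_arm", "payload": {
  "motion": [
    {"grip":-1,"translation":[1.9,1.1,0],"delta_rot":[0,0,0]},
    {"grip":-1,"translation":[1.9,0.9,0],"delta_rot":[0,0,0]},
    {"grip":-1,"translation":[0,0,0],"delta_rot":[0,0,0]},
    {"grip":-1,"translation":[0,0,0],"delta_rot":[0,0,0]},
    {"grip":-1,"translation":[0,0,2],"delta_rot":[0,0,0]}
  ]
}}

```text
time_s: 40.25
eef_pos: [0.6326, 0.0581, 0.2168]
tcp_rot: [0.722, 0.692, 0.001, 0.001]
force: [0.1, -0.1, -2.2]
grip_width: 0.358
```

Emit:
{"api": "jog_arm", "payload": {
  "motion": [
    {"grip":-1,"translation":[0,0,2.5],"delta_rot":[0,0,0]},
    {"grip":-1,"translation":[0,0,1.5],"delta_rot":[0,0,0]},
    {"grip":-1,"translation":[0,0,0.8],"delta_rot":[0,0,0]},
    {"grip":-1,"translation":[0,0,0.2],"delta_rot":[0,0,0]},
    {"grip":-1,"translation":[0,0,0],"delta_rot":[0,0,0]}
  ]
}}

```text
time_s: 40.75
eef_pos: [0.6319, 0.0582, 0.1656]
tcp_rot: [0.722, 0.692, 0.0, 0.0]
force: [-1.0, -0.4, -1.4]
grip_width: 0.36
```

Emit:
{"api": "jog_arm", "payload": {
  "motion": [
    {"grip":-1,"translation":[0,0,0.1],"delta_rot":[0,0,0]},
    {"grip":-1,"translation":[0,0,0.1],"delta_rot":[0,0,0]},
    {"grip":-1,"translation":[0,0,0.1],"delta_rot":[0,0,0]},
    {"grip":-1,"translation":[0,0,0],"delta_rot":[0,0,0]},
    {"grip":-1,"translation":[0,0,0],"delta_rot":[0,0,0]}
  ]
}}

```text
time_s: 41.25
eef_pos: [0.6317, 0.0584, 0.1624]
tcp_rot: [0.722, 0.692, 0.0, 0.0]
force: [0.7, 0.4, -1.2]
grip_width: 0.36
```

Emit:
{"api": "jog_arm", "payload": {
  "motion": [
    {"grip":-1,"translation":[0,0,0.1],"delta_rot":[0,0,0]},
    {"grip":-1,"translation":[0,0,0],"delta_rot":[0,0,0]},
    {"grip":-1,"translation":[0,0,0],"delta_rot":[0,0,0]},
    {"grip":-1,"translation":[0,0,0],"delta_rot":[0,0,0]},
    {"grip":-1,"translation":[0,0,0],"delta_rot":[0,0,0]}
  ]
}}

```text
time_s: 41.75
eef_pos: [0.6319, 0.0585, 0.1624]
tcp_rot: [0.722, 0.692, 0.0, 0.0]
force: [-3.9, 0.6, 11.9]
grip_width: 0.359
```

Emit:
{"api": "jog_arm", "payload": {
  "motion": [
    {"grip":1,"translation":[0,0,0],"delta_rot":[0,0,0]},
    {"grip":1,"translation":[0,0,0],"delta_rot":[0,0,0]},
    {"grip":1,"translation":[0,0,0],"delta_rot":[0,0,0]},
    {"grip":1,"translation":[0,0,0],"delta_rot":[0,0,0]},
    {"grip":1,"translation":[0,0,0],"delta_rot":[0,0,0]}
  ]
}}

```text
time_s: 42.25
eef_pos: [0.6316, 0.0584, 0.1612]
tcp_rot: [0.722, 0.692, -0.0, -0.0]
force: [-0.2, -1.0, 0.4]
grip_width: 0.999
```

Emit:
{"api": "jog_arm", "payload": {
  "motion": [
    {"grip":1,"translation":[0,0,-1],"delta_rot":[0,0,0]},
    {"grip":1,"translation":[0,0,-2],"delta_rot":[0,0,0]},
    {"grip":1,"translation":[0,0,-3],"delta_rot":[0,0,0]},
    {"grip":1,"translation":[0,0,-2],"delta_rot":[0,0,0]},
    {"grip":1,"translation":[0,0,0],"delta_rot":[0,0,0]}
  ]
}}

```text
time_s: 42.75
eef_pos: [0.6333, 0.0585, 0.2452]
tcp_rot: [0.722, 0.692, 0.002, 0.002]
force: [1.2, -0.2, -0.1]
grip_width: 0.998
```

Emit:
{"api": "jog_arm", "payload": {
  "motion": [
    {"grip":1,"translation":[-3.9,-1.7,0],"delta_rot":[0,0,0]},
    {"grip":1,"translation":[-3.9,-1.7,0],"delta_rot":[0,0,0]},
    {"grip":1,"translation":[-3.9,-1.7,0],"delta_rot":[0,0,0]},
    {"grip":1,"translation":[-3.9,-1.7,0],"delta_rot":[0,0,0]},
    {"grip":1,"translation":[-3.9,-1.7,0],"delta_rot":[0,0,0]}
  ]
}}

```text
time_s: 43.25
eef_pos: [0.5372, -0.134, 0.2413]
tcp_rot: [0.722, 0.692, -0.0, -0.0]
force: [1.2, -1.0, 0.6]
grip_width: 0.996
```

Emit:
{"api": "jog_arm", "payload": {
  "motion": [
    {"grip":1,"translation":[-3.9,-1.7,0],"delta_rot":[0,0,0]},
    {"grip":1,"translation":[-3.9,-1.7,0],"delta_rot":[0,0,0]},
    {"grip":1,"translation":[-3.9,-1.8,0],"delta_rot":[0,0,0]},
    {"grip":1,"translation":[-4.0,-1.8,0],"delta_rot":[0,0,0]},
    {"grip":1,"translation":[-4.1,-1.8,0],"delta_rot":[0,0,0]}
  ]
}}

```text
time_s: 43.75
eef_pos: [0.4407, -0.3281, 0.2413]
tcp_rot: [0.722, 0.692, 0.0, -0.0]
force: [0.7, 0.2, 0.8]
grip_width: 0.999
```

Emit:
{"api": "jog_arm", "payload": {
  "motion": [
    {"grip":1,"translation":[0,0,0],"delta_rot":[0,0,0]},
    {"grip":1,"translation":[0,0,0],"delta_rot":[0,0,0]},
    {"grip":1,"translation":[0,0,0],"delta_rot":[0,0,0]},
    {"grip":1,"translation":[0,0,0],"delta_rot":[0,0,0]},
    {"grip":1,"translation":[0,0,0],"delta_rot":[0,0,0]}
  ]
}}

```text
time_s: 44.25
eef_pos: [0.4424, -0.3259, 0.2413]
tcp_rot: [0.722, 0.692, 0.0, -0.0]
force: [-1.2, 0.6, -1.3]
grip_width: 1.004
```

Emit:
{"api": "jog_arm", "payload": {
  "motion": [
    {"grip":1,"translation":[-0.1,0,3],"delta_rot":[0,0,0]},
    {"grip":1,"translation":[0,0,4],"delta_rot":[0,0,0]},
    {"grip":1,"translation":[0,0,3],"delta_rot":[0,0,0]},
    {"grip":1,"translation":[0,0,1.3],"delta_rot":[0,0,0]},
    {"grip":1,"translation":[0,0,0],"delta_rot":[0,0,0]}
  ]
}}

```text
time_s: 44.75
eef_pos: [0.4414, -0.3268, 0.127]
tcp_rot: [0.722, 0.692, -0.0, -0.001]
force: [0.8, 0.3, 0.5]
grip_width: 0.997
```

Emit:
{"api": "jog_arm", "payload": {
  "motion": [
    {"grip":-1,"translation":[0,0,0],"delta_rot":[0,0,0]},
    {"grip":-1,"translation":[0,0,0],"delta_rot":[0,0,0]},
    {"grip":-1,"translation":[0,0,0],"delta_rot":[0,0,0]},
    {"grip":-1,"translation":[0,0,0],"delta_rot":[0,0,0]},
    {"grip":-1,"translation":[0,0,0],"delta_rot":[0,0,0]}
  ]
}}

```text
time_s: 45.25
eef_pos: [0.4422, -0.3283, 0.1295]
tcp_rot: [0.722, 0.692, 0.0, 0.001]
force: [-3.9, 1.1, 13.1]
grip_width: 0.382
```

Emit:
{"api": "jog_arm", "payload": {
  "motion": [
    {"grip":-1,"translation":[0,0,0],"delta_rot":[0,0,0]},
    {"grip":-1,"translation":[0,0,0],"delta_rot":[0,0,0]},
    {"grip":-1,"translation":[0,0,0],"delta_rot":[0,0,0]},
    {"grip":-1,"translation":[0,0,0],"delta_rot":[0,0,0]},
    {"grip":-1,"translation":[0,0,0],"delta_rot":[0,0,0]}
  ]
}}

```text
time_s: 45.75
eef_pos: [0.4422, -0.3283, 0.1295]
tcp_rot: [0.722, 0.692, 0.0, 0.001]
force: [-1.9, 0.9, 12.1]
grip_width: 0.382
```

Emit:
{"api": "jog_arm", "payload": {
  "motion": [
    {"grip":-1,"translation":[0,0,-1],"delta_rot":[0,0,0]},
    {"grip":-1,"translation":[0,0,-2.5],"delta_rot":[0,0,0]},
    {"grip":-1,"translation":[0,0,-3],"delta_rot":[0,0,0]},
    {"grip":-1,"translation":[0,0,-2.5],"delta_rot":[0,0,0]},
    {"grip":-1,"translation":[0,0,-1],"delta_rot":[0,0,0]}
  ]
}}

```text
time_s: 46.25
eef_pos: [0.4426, -0.3285, 0.2312]
tcp_rot: [0.722, 0.692, 0.0, 0.002]
force: [-0.4, -0.6, -2.8]
grip_width: 0.38
```

Emit:
{"api": "jog_arm", "payload": {
  "motion": [
    {"grip":-1,"translation":[0.9,0.5,0],"delta_rot":[0,0,0]},
    {"grip":-1,"translation":[1.8,1.0,0],"delta_rot":[0,0,0]},
    {"grip":-1,"translation":[2.7,1.5,0],"delta_rot":[0,0,0]},
    {"grip":-1,"translation":[3.2,1.8,0],"delta_rot":[0,0,0]},
    {"grip":-1,"translation":[3.2,1.8,0],"delta_rot":[0,0,0]}
  ]
}}

```text
time_s: 46.75
eef_pos: [0.5128, -0.2108, 0.2268]
tcp_rot: [0.722, 0.691, -0.0, -0.001]
force: [0.3, -0.7, -3.7]
grip_width: 0.378
```

Emit:
{"api": "jog_arm", "payload": {
  "motion": [
    {"grip":-1,"translation":[3.2,1.8,0],"delta_rot":[0,0,0]},
    {"grip":-1,"translation":[3.2,1.8,0],"delta_rot":[0,0,0]},
    {"grip":-1,"translation":[3.2,1.8,0],"delta_rot":[0,0,0]},
    {"grip":-1,"translation":[3.2,1.8,0],"delta_rot":[0,0,0]},
    {"grip":-1,"translation":[2.7,1.5,0],"delta_rot":[0,0,0]}
  ]
}}

```text
time_s: 47.25
eef_pos: [0.6065, -0.0589, 0.2265]
tcp_rot: [0.722, 0.692, -0.001, -0.001]
force: [0.2, -0.4, -4.2]
grip_width: 0.377
```

Emit:
{"api": "jog_arm", "payload": {
  "motion": [
    {"grip":-1,"translation":[1.8,1.1,0],"delta_rot":[0,0,0]},
    {"grip":-1,"translation":[1.8,1.0,0],"delta_rot":[0,0,0]},
    {"grip":-1,"translation":[0,0,0],"delta_rot":[0,0,0]},
    {"grip":-1,"translation":[0,0,0],"delta_rot":[0,0,0]},
    {"grip":-1,"translation":[0,0,2],"delta_rot":[0,0,0]}
  ]
}}

```text
time_s: 47.75
eef_pos: [0.63, -0.0271, 0.2098]
tcp_rot: [0.722, 0.692, 0.001, 0.001]
force: [-0.2, -0.5, -3.8]
grip_width: 0.379
```

Emit:
{"api": "jog_arm", "payload": {
  "motion": [
    {"grip":-1,"translation":[0,0,2.5],"delta_rot":[0,0,0]},
    {"grip":-1,"translation":[0,0,1.5],"delta_rot":[0,0,0]},
    {"grip":-1,"translation":[0,0,0.8],"delta_rot":[0,0,0]},
    {"grip":-1,"translation":[0,0,0.2],"delta_rot":[0,0,0]},
    {"grip":-1,"translation":[0,0,0],"delta_rot":[0,0,0]}
  ]
}}

```text
time_s: 48.25
eef_pos: [0.6292, -0.0268, 0.1586]
tcp_rot: [0.722, 0.692, 0.0, 0.0]
force: [-0.1, 0.2, -3.9]
grip_width: 0.381
```

Emit:
{"api": "jog_arm", "payload": {
  "motion": [
    {"grip":-1,"translation":[0,0,0.1],"delta_rot":[0,0,0]},
    {"grip":-1,"translation":[0,0,0],"delta_rot":[0,0,0]},
    {"grip":-1,"translation":[0,0,0],"delta_rot":[0,0,0]},
    {"grip":-1,"translation":[0,0,0],"delta_rot":[0,0,0]},
    {"grip":-1,"translation":[0,0,0],"delta_rot":[0,0,0]}
  ]
}}

```text
time_s: 48.75
eef_pos: [0.6291, -0.0266, 0.1575]
tcp_rot: [0.722, 0.692, 0.0, 0.0]
force: [0.2, 0.4, -2.6]
grip_width: 0.379
```

Contact is expected near 0.1555.

Emit:
{"api": "jog_arm", "payload": {
  "motion": [
    {"grip":-1,"translation":[0,0,0.1],"delta_rot":[0,0,0]},
    {"grip":-1,"translation":[0,0,0.1],"delta_rot":[0,0,0]},
    {"grip":-1,"translation":[0,0,0],"delta_rot":[0,0,0]},
    {"grip":-1,"translation":[0,0,0],"delta_rot":[0,0,0]},
    {"grip":-1,"translation":[0,0,0],"delta_rot":[0,0,0]}
  ]
}}

```text
time_s: 49.25
eef_pos: [0.6291, -0.0266, 0.1556]
tcp_rot: [0.722, 0.692, 0.0, 0.0]
force: [-1.3, 0.3, 6.1]
grip_width: 0.381
```

Emit:
{"api": "jog_arm", "payload": {
  "motion": [
    {"grip":-1,"translation":[0,0,0.1],"delta_rot":[0,0,0]},
    {"grip":-1,"translation":[0,0,0],"delta_rot":[0,0,0]},
    {"grip":-1,"translation":[0,0,0],"delta_rot":[0,0,0]},
    {"grip":-1,"translation":[0,0,0],"delta_rot":[0,0,0]},
    {"grip":-1,"translation":[0,0,0],"delta_rot":[0,0,0]}
  ]
}}

```text
time_s: 49.75
eef_pos: [0.6293, -0.0265, 0.1556]
tcp_rot: [0.722, 0.692, 0.0, 0.0]
force: [-5.5, 0.7, 18.7]
grip_width: 0.38
```

Emit:
{"api": "jog_arm", "payload": {
  "motion": [
    {"grip":1,"translation":[0,0,0],"delta_rot":[0,0,0]},
    {"grip":1,"translation":[0,0,0],"delta_rot":[0,0,0]},
    {"grip":1,"translation":[0,0,0],"delta_rot":[0,0,0]},
    {"grip":1,"translation":[0,0,0],"delta_rot":[0,0,0]},
    {"grip":1,"translation":[0,0,0],"delta_rot":[0,0,0]}
  ]
}}

```text
time_s: 50.25
eef_pos: [0.629, -0.0266, 0.1542]
tcp_rot: [0.722, 0.692, -0.0, -0.0]
force: [-0.7, -0.7, 0.5]
grip_width: 0.999
```

Emit:
{"api": "jog_arm", "payload": {
  "motion": [
    {"grip":1,"translation":[0,0,-1],"delta_rot":[0,0,0]},
    {"grip":1,"translation":[0,0,-2],"delta_rot":[0,0,0]},
    {"grip":1,"translation":[0,0,-3],"delta_rot":[0,0,0]},
    {"grip":1,"translation":[0,0,-2],"delta_rot":[0,0,0]},
    {"grip":1,"translation":[0,0,0],"delta_rot":[0,0,0]}
  ]
}}

```text
time_s: 50.75
eef_pos: [0.6307, -0.0267, 0.2381]
tcp_rot: [0.722, 0.692, 0.002, 0.002]
force: [0.3, 0.1, 0.3]
grip_width: 1.003
```

Emit:
{"api": "jog_arm", "payload": {
  "motion": [
    {"grip":1,"translation":[-3.9,-1.7,0],"delta_rot":[0,0,0]},
    {"grip":1,"translation":[-3.9,-1.7,0],"delta_rot":[0,0,0]},
    {"grip":1,"translation":[-3.9,-1.7,0],"delta_rot":[0,0,0]},
    {"grip":1,"translation":[-3.9,-1.7,0],"delta_rot":[0,0,0]},
    {"grip":1,"translation":[-3.9,-1.7,0],"delta_rot":[0,0,0]}
  ]
}}

```text
time_s: 51.25
eef_pos: [0.5346, -0.219, 0.2343]
tcp_rot: [0.722, 0.692, -0.0, -0.0]
force: [-0.0, -0.2, -0.9]
grip_width: 1.002
```

Emit:
{"api": "jog_arm", "payload": {
  "motion": [
    {"grip":1,"translation":[-3.9,-1.7,0],"delta_rot":[0,0,0]},
    {"grip":1,"translation":[-3.9,-1.7,0],"delta_rot":[0,0,0]},
    {"grip":1,"translation":[-3.9,-1.7,0],"delta_rot":[0,0,0]},
    {"grip":1,"translation":[-3.9,-1.7,0],"delta_rot":[0,0,0]},
    {"grip":1,"translation":[-4.0,-1.6,0],"delta_rot":[0,0,0]}
  ]
}}

```text
time_s: 51.75
eef_pos: [0.4421, -0.4112, 0.2342]
tcp_rot: [0.722, 0.692, 0.0, -0.0]
force: [1.0, -0.2, -1.1]
grip_width: 1.004
```

Emit:
{"api": "jog_arm", "payload": {
  "motion": [
    {"grip":1,"translation":[0,0,0],"delta_rot":[0,0,0]},
    {"grip":1,"translation":[0,0,0],"delta_rot":[0,0,0]},
    {"grip":1,"translation":[0,0,0],"delta_rot":[0,0,0]},
    {"grip":1,"translation":[0,0,0],"delta_rot":[0,0,0]},
    {"grip":1,"translation":[0,0,0],"delta_rot":[0,0,0]}
  ]
}}

```text
time_s: 52.25
eef_pos: [0.4439, -0.4091, 0.2344]
tcp_rot: [0.722, 0.692, 0.0, -0.0]
force: [0.6, 1.5, -0.2]
grip_width: 1.003
```

Emit:
{"api": "jog_arm", "payload": {
  "motion": [
    {"grip":1,"translation":[-0.1,-0.1,3],"delta_rot":[0,0,0]},
    {"grip":1,"translation":[0,0,4],"delta_rot":[0,0,0]},
    {"grip":1,"translation":[0,0,3],"delta_rot":[0,0,0]},
    {"grip":1,"translation":[0,0,1.6],"delta_rot":[0,0,0]},
    {"grip":1,"translation":[0,0,0],"delta_rot":[0,0,0]}
  ]
}}

```text
time_s: 52.75
eef_pos: [0.4416, -0.4093, 0.1161]
tcp_rot: [0.722, 0.692, -0.0, -0.002]
force: [0.5, 0.4, 0.1]
grip_width: 1.001
```

Emit:
{"api": "jog_arm", "payload": {
  "motion": [
    {"grip":-1,"translation":[0,0,0],"delta_rot":[0,0,0]},
    {"grip":-1,"translation":[0,0,0],"delta_rot":[0,0,0]},
    {"grip":-1,"translation":[0,0,0],"delta_rot":[0,0,0]},
    {"grip":-1,"translation":[0,0,0],"delta_rot":[0,0,0]},
    {"grip":-1,"translation":[0,0,0],"delta_rot":[0,0,0]}
  ]
}}

```text
time_s: 53.25
eef_pos: [0.4428, -0.4114, 0.1196]
tcp_rot: [0.722, 0.692, 0.0, 0.001]
force: [-1.4, 2.1, 10.0]
grip_width: 0.406
```

Emit:
{"api": "jog_arm", "payload": {
  "motion": [
    {"grip":-1,"translation":[0,0,0],"delta_rot":[0,0,0]},
    {"grip":-1,"translation":[0,0,0],"delta_rot":[0,0,0]},
    {"grip":-1,"translation":[0,0,0],"delta_rot":[0,0,0]},
    {"grip":-1,"translation":[0,0,0],"delta_rot":[0,0,0]},
    {"grip":-1,"translation":[0,0,0],"delta_rot":[0,0,0]}
  ]
}}

```text
time_s: 53.75
eef_pos: [0.4428, -0.4114, 0.1197]
tcp_rot: [0.722, 0.692, 0.0, 0.001]
force: [-0.6, 2.1, 10.5]
grip_width: 0.407
```

Emit:
{"api": "jog_arm", "payload": {
  "motion": [
    {"grip":-1,"translation":[0,0,-1],"delta_rot":[0,0,0]},
    {"grip":-1,"translation":[0,0,-2.5],"delta_rot":[0,0,0]},
    {"grip":-1,"translation":[0,0,-3],"delta_rot":[0,0,0]},
    {"grip":-1,"translation":[0,0,-2.5],"delta_rot":[0,0,0]},
    {"grip":-1,"translation":[0,0,-1],"delta_rot":[0,0,0]}
  ]
}}

```text
time_s: 54.25
eef_pos: [0.443, -0.4116, 0.2213]
tcp_rot: [0.722, 0.692, 0.0, 0.002]
force: [0.5, 0.0, -5.3]
grip_width: 0.405
```

Emit:
{"api": "jog_arm", "payload": {
  "motion": [
    {"grip":-1,"translation":[0.9,0.5,0],"delta_rot":[0,0,0]},
    {"grip":-1,"translation":[1.8,1.0,0],"delta_rot":[0,0,0]},
    {"grip":-1,"translation":[2.7,1.5,0],"delta_rot":[0,0,0]},
    {"grip":-1,"translation":[3.2,1.8,0],"delta_rot":[0,0,0]},
    {"grip":-1,"translation":[3.2,1.8,0],"delta_rot":[0,0,0]}
  ]
}}

```text
time_s: 54.75
eef_pos: [0.5132, -0.2937, 0.2166]
tcp_rot: [0.722, 0.691, -0.0, -0.001]
force: [0.2, -0.6, -4.5]
grip_width: 0.406
```

Emit:
{"api": "jog_arm", "payload": {
  "motion": [
    {"grip":-1,"translation":[3.2,1.8,0],"delta_rot":[0,0,0]},
    {"grip":-1,"translation":[3.2,1.8,0],"delta_rot":[0,0,0]},
    {"grip":-1,"translation":[3.2,1.8,0],"delta_rot":[0,0,0]},
    {"grip":-1,"translation":[3.2,1.8,0],"delta_rot":[0,0,0]},
    {"grip":-1,"translation":[2.7,1.5,0],"delta_rot":[0,0,0]}
  ]
}}

```text
time_s: 55.25
eef_pos: [0.6069, -0.142, 0.2165]
tcp_rot: [0.722, 0.692, -0.0, -0.001]
force: [0.1, -0.4, -5.5]
grip_width: 0.405
```

Emit:
{"api": "jog_arm", "payload": {
  "motion": [
    {"grip":-1,"translation":[1.8,1.0,0],"delta_rot":[0,0,0]},
    {"grip":-1,"translation":[1.1,0.6,0],"delta_rot":[0,0,0]},
    {"grip":-1,"translation":[0,0,0],"delta_rot":[0,0,0]},
    {"grip":-1,"translation":[0,0,0],"delta_rot":[0,0,0]},
    {"grip":-1,"translation":[0,0,2],"delta_rot":[0,0,0]}
  ]
}}

```text
time_s: 55.75
eef_pos: [0.625, -0.1176, 0.2]
tcp_rot: [0.722, 0.691, 0.001, 0.002]
force: [0.4, -0.7, -4.8]
grip_width: 0.403
```

Emit:
{"api": "jog_arm", "payload": {
  "motion": [
    {"grip":-1,"translation":[0,0,2.5],"delta_rot":[0,0,0]},
    {"grip":-1,"translation":[0,0,1.5],"delta_rot":[0,0,0]},
    {"grip":-1,"translation":[0,0,0.8],"delta_rot":[0,0,0]},
    {"grip":-1,"translation":[0,0,0.1],"delta_rot":[0,0,0]},
    {"grip":-1,"translation":[0,0,0],"delta_rot":[0,0,0]}
  ]
}}

```text
time_s: 56.25
eef_pos: [0.6244, -0.1168, 0.1498]
tcp_rot: [0.722, 0.692, 0.0, 0.0]
force: [-0.4, -0.0, -4.1]
grip_width: 0.405
```

Emit:
{"api": "jog_arm", "payload": {
  "motion": [
    {"grip":-1,"translation":[0,0,0.1],"delta_rot":[0,0,0]},
    {"grip":-1,"translation":[0,0,0],"delta_rot":[0,0,0]},
    {"grip":-1,"translation":[0,0,0],"delta_rot":[0,0,0]},
    {"grip":-1,"translation":[0,0,0],"delta_rot":[0,0,0]},
    {"grip":-1,"translation":[0,0,0],"delta_rot":[0,0,0]}
  ]
}}

```text
time_s: 56.75
eef_pos: [0.6242, -0.1165, 0.1484]
tcp_rot: [0.722, 0.692, 0.0, 0.0]
force: [0.6, -0.5, -5.1]
grip_width: 0.405
```

Emit:
{"api": "jog_arm", "payload": {
  "motion": [
    {"grip":-1,"translation":[0,0,0.1],"delta_rot":[0,0,0]},
    {"grip":-1,"translation":[0,0,0.1],"delta_rot":[0,0,0]},
    {"grip":-1,"translation":[0,0,0],"delta_rot":[0,0,0]},
    {"grip":-1,"translation":[0,0,0],"delta_rot":[0,0,0]},
    {"grip":-1,"translation":[0,0,0],"delta_rot":[0,0,0]}
  ]
}}

```text
time_s: 57.25
eef_pos: [0.6241, -0.1165, 0.1463]
tcp_rot: [0.722, 0.692, -0.0, -0.0]
force: [0.2, 0.1, -3.5]
grip_width: 0.404
```

Emit:
{"api": "jog_arm", "payload": {
  "motion": [
    {"grip":-1,"translation":[0,0,0.1],"delta_rot":[0,0,0]},
    {"grip":-1,"translation":[0,0,0],"delta_rot":[0,0,0]},
    {"grip":-1,"translation":[0,0,0],"delta_rot":[0,0,0]},
    {"grip":-1,"translation":[0,0,0],"delta_rot":[0,0,0]},
    {"grip":-1,"translation":[0,0,0],"delta_rot":[0,0,0]}
  ]
}}

```text
time_s: 57.75
eef_pos: [0.6243, -0.1165, 0.1457]
tcp_rot: [0.722, 0.692, 0.0, 0.0]
force: [-1.7, 0.6, 5.3]
grip_width: 0.404
```

Contact. I release, rise, and back off towards the robot's side (-y, -x) for an unobstructed check.

Emit:
{"api": "jog_arm", "payload": {
  "motion": [
    {"grip":1,"translation":[0,0,0],"delta_rot":[0,0,0]},
    {"grip":1,"translation":[0,0,0],"delta_rot":[0,0,0]},
    {"grip":1,"translation":[0,0,0],"delta_rot":[0,0,0]},
    {"grip":1,"translation":[0,0,0],"delta_rot":[0,0,0]},
    {"grip":1,"translation":[0,0,0],"delta_rot":[0,0,0]}
  ]
}}

```text
time_s: 58.25
eef_pos: [0.6241, -0.1165, 0.1453]
tcp_rot: [0.722, 0.692, 0.0, 0.0]
force: [-0.5, 0.1, -0.7]
grip_width: 1.0
```

Emit:
{"api": "jog_arm", "payload": {
  "motion": [
    {"grip":1,"translation":[0,0,-1],"delta_rot":[0,0,0]},
    {"grip":1,"translation":[0,0,-3],"delta_rot":[0,0,0]},
    {"grip":1,"translation":[0,0,-4],"delta_rot":[0,0,0]},
    {"grip":1,"translation":[0,0,-4],"delta_rot":[0,0,0]},
    {"grip":1,"translation":[0,0,-4],"delta_rot":[0,0,0]}
  ]
}}

```text
time_s: 58.75
eef_pos: [0.6239, -0.1164, 0.3078]
tcp_rot: [0.722, 0.692, 0.0, 0.0]
force: [1.0, -0.7, 0.1]
grip_width: 1.003
```

Emit:
{"api": "jog_arm", "payload": {
  "motion": [
    {"grip":1,"translation":[-3.7,-1.8,-1],"delta_rot":[0,0,0]},
    {"grip":1,"translation":[-3.7,-1.8,-1],"delta_rot":[0,0,0]},
    {"grip":1,"translation":[-3.7,-1.8,-1],"delta_rot":[0,0,0]},
    {"grip":1,"translation":[-3.7,-1.8,-1],"delta_rot":[0,0,0]},
    {"grip":1,"translation":[-3.7,-1.8,-1],"delta_rot":[0,0,0]}
  ]
}}

```text
time_s: 59.25
eef_pos: [0.5252, -0.2987, 0.3567]
tcp_rot: [0.722, 0.692, 0.0, 0.0]
force: [0.3, -0.0, 0.5]
grip_width: 1.002
```

Emit:
{"api": "jog_arm", "payload": {
  "motion": [
    {"grip":1,"translation":[-3.5,-2.4,0],"delta_rot":[0,0,0]},
    {"grip":1,"translation":[-3.5,-2.4,0],"delta_rot":[0,0,0]},
    {"grip":1,"translation":[-3.5,-2.4,0],"delta_rot":[0,0,0]},
    {"grip":1,"translation":[-3.5,-2.4,0],"delta_rot":[0,0,0]},
    {"grip":1,"translation":[-3.5,-2.4,0],"delta_rot":[0,0,0]}
  ]
}}

```text
time_s: 59.75
eef_pos: [0.3975, -0.4683, 0.3563]
tcp_rot: [0.722, 0.692, -0.0, 0.0]
force: [0.6, -1.4, -0.1]
grip_width: 0.999
```

Emit:
{"api": "jog_arm", "payload": {
  "motion": [
    {"grip":1,"translation":[0,0,0],"delta_rot":[0,0,0]},
    {"grip":1,"translation":[0,0,0],"delta_rot":[0,0,0]},
    {"grip":1,"translation":[0,0,0],"delta_rot":[0,0,0]},
    {"grip":1,"translation":[0,0,0],"delta_rot":[0,0,0]},
    {"grip":1,"translation":[0,0,0],"delta_rot":[0,0,0]}
  ]
}}

```text
time_s: 60.25
eef_pos: [0.3995, -0.4664, 0.3555]
tcp_rot: [0.722, 0.692, 0.0, 0.0]
force: [-0.9, 0.2, 0.8]
grip_width: 0.999
```

Run:
```python
from h import *
import pickle
a0,b0=pickle.load(open('start.pkl','rb')); a=grab('scene');b=grab('top'); s=ctrl.observe(); print(s['time_s'],s['eef_pos'])
up=lambda x:cv2.resize(x['image'][90:290,150:400],(400,300),interpolation=cv2.INTER_CUBIC)
ut=lambda x:cv2.resize(x['image'][90:260,60:340],(400,300),interpolation=cv2.INTER_CUBIC)
g=np.vstack([np.hstack([up(a0),up(a)]),np.hstack([ut(b0),ut(b)])]); cv2.imwrite('pics/end.png',g[:,:,::-1])
f=lambda p:((p[0]+.5)/1.5625-.5,(p[1]+.5)/1.5625-.5)
def blob(c,p):
    m=(c['image'].max(2)<30).astype(np.uint8); n,l,st,ce=cv2.connectedComponentsWithStats(m); u,v=np.round(f(p)).astype(int); return ce[l[v,u]],st[l[v,u]][4]
for n,ps,pt in(('stout',(338,323),(468,226)),('tin',(391,317),(411,222))):
  for c1,c2 in((a0,b0),(a,b)):
    q,s1=blob(c1,ps);r,s2=blob(c2,pt);print(n,s1,s2,np.round(tri(c1,q,c2,r)[0],4))
# shift of the tall bottle, tin, stout, ink pot and pin tin between start and end pictures by matching
for n,c0,c1,bx in(('tall scene',a0,a,(272,185,26,60)),('tall top',b0,b,(210,126,32,36)),('ink',a0,a,(288,238,24,24)),('pin',a0,a,(194,245,22,22))):
    x,y,w,h=bx; r=cv2.matchTemplate(c1['image'][y-12:y+h+12,x-12:x+w+12],c0['image'][y:y+h,x:x+w],cv2.TM_CCOEFF_NORMED); _,v,_,l=cv2.minMaxLoc(r); print(n,np.array(l)-12,round(v,3))
```

```text
60.35 [ 0.39936299 -0.46655969  0.35540532]
stout 213 184 [ 0.6252 -0.115   0.1605]
stout 189961 173 [ 0.6237 -0.0578  0.2186]
tin 191 214 [ 0.6285 -0.0291  0.167 ]
tin 201 200 [ 0.6293 -0.0289  0.1672]
tall scene [0 0] 0.666
tall top [-8 -7] 0.415
ink [0 0] 0.838
pin [0 0] 0.949
```

View pics/end.png

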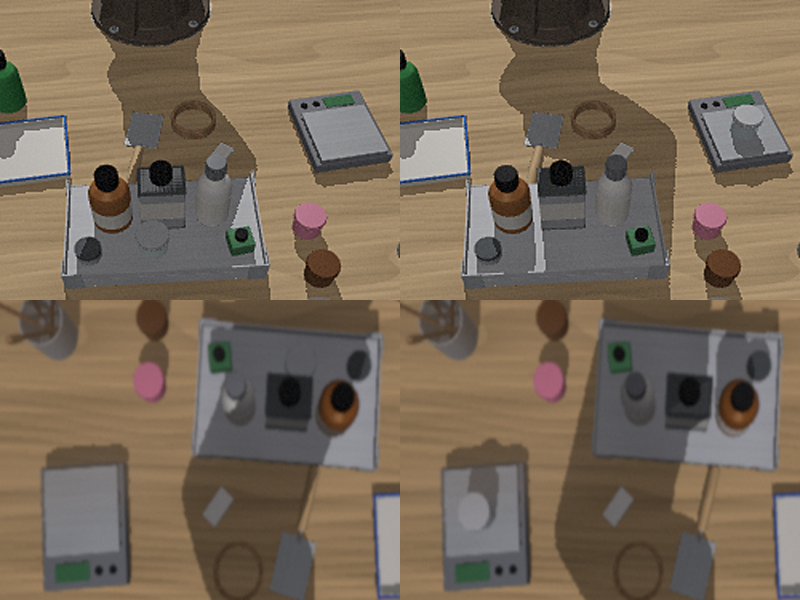

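The start (left) and end (right) pictures agree within about 1 px: stout cap (106,177) against (106,178), tin cap (161,172) in both, and the tall bottle at the same spot. The jar is on the pan.

```bash
python3 -c "
from plant import ctrl
print(ctrl.sign_off())"
```

```text
the job is handed in; nothing more can be done
None
```

The job is handed in, at about 60 s of the 149 s allowed. I stood the stout bottle, the tin and the tall bottle in the tray and put the jar on the scale's pan. I then returned the tall bottle, the tin and the stout bottle to their starting places, with the gripper turned as at pick-up.

**Last checks**
- **Tin:** the cap measured from two views at the end lies within 1 mm of its start, and the tin looks square to the shelf in the pictures.
- **Stout:** the bottle was released within 1 mm of where it was grasped. The two-view check failed because the dark mask lost the sunlit cap. In the start and end pictures the cap is within 1 px.
- **Tall:** the bottle was released within 1 mm of where it was grasped, and the scene picture shows no shift. That match was weak (0.67), and the top-view match failed (0.42) after the light changed. By eye the bottle is in its place and upright.
- **Jar:** it was released at (0.470, 0.333). The pan's centre measured (0.471, 0.332) from the wrist and top views, and the scene view put it about 5 mm away. I did not measure the jar again, only saw it standing on the pan.
- **Ink pot and pin tin:** no shift in the scene picture (matches 0.84 and 0.95).

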